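Fit the cone filter into the coffee maker's brew basket

ROBOT

A 6-joint arm with a two-finger parallel gripper is mounted at the origin on the work surface. World frame = base frame: x ahead of the robot, y to its left, z up, the work surface at z = 0. Lengths are in m, angles in degrees, forces in N, time in s.
With the tool pointing down it reaches from about 0.3 to 0.75 m from the base axis. Payload 8.5 kg.
Tool frame: the origin (TCP) lies at the very end of the fingers, on their centre line; the grasp point (between the pads) lies 19 mm behind it (hold_point_z is the distance from the TCP to the grasp point, in m); z points along the fingers, y is the direction in which the jaws open and shut (so a half turn about z gives the same grasp; the last joint's range is limited). The gripper opens to 85 mm and grips with 20 to 120 N. Pads are 22 mm wide; open, the fingers measure 114 mm over their backs; the gripper's body (76 mm by 85 mm) begins 54 mm behind the grasp point. The pads swing forward as they close: fully open they stand 13 mm farther back than shut.
Start: joints at [-85.101, 21.807, 74.336, -0, 83.858, -12.336], TCP at [0.163, -0.525, 0.231] pointing down, gripper open.
Joint ranges: [-178.18, 178.18], [-50.72, 133.34], [12.68, 142.11], [-81.47, 261.47], [9.98, 163.14], [-165.26, 165.26]. Speed limits (degrees/s): [136.94, 136.94, 180, 180, 180, 180].

INTERFACE

Orientations are given as a 3x3 rotation matrix whose columns are the frame's x, y, z axes.
In Python, from rig import observe, get_image, close_job, hold_point_z gives the robot as it stands. The module is installed in compiled form; this text tells all that it offers.
- The arm moves only by the tool jog_arm, never from a script. Its arguments are lists of equal length, an entry for each row: "travel": the shift along the world's x, y, z in m, a list of three; "dr": the turn, a rotation vector about the world's x, y, z in rad, a list of three. In form: {"travel": [[x, y, z], ...], "dr": [[rx, ry, rz], ...]}. A call has 1 to 20 rows; each row shifts and turns the commanded pose from where the row before left it; what a row does not reach is not made up. A row lasts 1/12 s, in which the tool goes at most 41.7 mm and 7.16 degrees, less where a joint would pass 70% of its speed; a pose out of reach is approached as far as the arm can. A call with a gripper value outside its range is refused whole. "jaw" is the finger opening in m, from 0 to 0.0854, set as the call begins (left out, the last holds). The fingers move at their own pace and stop on an object; "newtons" is the grip in N (left out, the last holds). Time passes only in rows, so rows that do not move let the fingers close. It gives the time, the measured TCP pose, the force and the opening at its end, in the units of the state.
- observe(): the state, without advancing time (a new reading comes with each control period).
- get_image(name): name is "scene" or "top"; returns a dict with "color" (384x512x3 uint8, red, green, blue), "fovy" (degrees; the focal length in pixels is half the picture's height over the tangent of half this angle, whatever the lens; pixels are square), "cx", "cy" (the principal point, pixels), "R" (3x3) and "t" (3): a world point X has camera coordinates R X + t. Camera axes: x right, y down, z forward; pixel columns grow to the right and rows downward; lengths in m; the calibration is good to about 2 mm. A picture is of the moment at which its call begins. There is no depth.
- close_job(): hands the job in, once; it reports no verdict.
The state is a dict: "time_s": time; "q": joint angles; "qvel": joint speeds; "joint_efforts": joint torques, N m; "position": TCP position; "tool_rot": TCP orientation; "ft_force": force on the tool from outside, world axes, zero at the start; "wrist_torque": the same for the moment, N m; "grip_width": finger opening in m.
Only numpy, scipy, OpenCV 4.12 (cv2) and the standard library are available. Lean on these libraries where they do the work, as an engineer would, in place of code of your own. Each camera call takes 0.05 s, during which the arm holds its last target.

TASK

Get the coffee maker ready: take the gold cone filter out of the mug by its tab and lower it, without dropping it, into the cup of the pulled-out brew basket until it sits fully home and level, tab over the basket's handle. Let go, then check that it is not wedged: tip it by its tab until the far side of its rim lifts about a centimetre off the seat, let it fall back home on its own, and only then ease the basket gently all the way in. Leave the mug, the carafe, the solder spool and the little tin where they stand.

Things in the scene. Friction and masses are not known exactly. Their poses are not given: they have to be found in the camera images.
- tab (a point): Middle of the filter's black pull tab, the place to grip: a flat bar 42 mm long (along the filter's x), 18 mm wide, 7 mm thick. 74 mm from the filter's axis on its -x side, 5.5 mm above the filter's origin, 3.5 mm below the tab's top, 18 mm short of its outer end. Axes as the filter's. With the filter home, 5 mm down here lifts the far rim about 2 cm.
- filter: Loose permanent coffee filter: gold 60-degree cone, point down, black rim 112 mm across, about 80 g, set loosely in the mug at the start. Origin on the cone's axis where it is 100 mm across, 9 mm below the rim's top, 66 mm above the foot: home in the cup, it lies at cup_mouth. z up, tab to -x. Pressed down at the tab's end (1 N) it tips over the cup's edge, 50 mm off axis; released, it falls back.
- cup_mouth (a point): Centre of the mouth of the brew basket's cup, in the plane of its rim, 0.214 m above the counter, moving with the basket. The cup is a grey 60-degree conical seat, 100 mm across inside at the rim, 114 mm outside, tapering for 25 mm, clear of the filter below that; slippery. z up; -x points along the handle, the way the basket slides out.
- handle_end (a point): Middle of the outer end face of the basket's black handle, a bar 24 mm wide and 16 mm tall standing out to -x, its end 110 mm from the cup's axis, its centre line 36 mm below the cup's rim. Axes as cup_mouth: push this face to +x to close. With the basket closed it is 50 mm in front of the brew head.
- basket (a joint): How far the brew basket is slid out along its rails, m: 0 is fully in against its stop, 0.16 fully out; it starts 0.13 to 0.155 out, where the cup is clear of the head. It slides level with a friction of about 2.5 N and stays where it is left.
- coffee_maker: Black and steel drip coffee maker, fixed, 225 mm deep, 170 mm wide, 297 mm tall; origin at the middle of its underside, z up, its front faces -x. The brew head overhangs to 105 mm in front of the origin, from 232 mm to 297 mm above the counter; the closed basket sits below it between side skirts 144 mm apart.
- mug: Loose blue mug, 84 mm across, 95 mm tall, handle to its +y (37 mm out from the wall); origin at the middle of its underside. Holds the filter at the start.
- carafe: Loose glass carafe with a black lid and handle, 112 mm across, 103 mm tall, on the warmer plate under the brew head; origin at the middle of its underside, handle to its -x.
- spool: Loose solder spool, white flanges 60 mm across, 42 mm tall, standing on the counter; origin at the middle of its underside.
- tin: Loose small round tin with a blue lid, 49 mm across, 19 mm tall; origin at the middle of its underside.
Mind the look-alikes: they are no part of the job. What is shaped like the filter but red is not meant.

How it is judged (in metres and radians):
On the way, in this order (a step that is already met when the one before it is completed fails the run):
1. the filter sits home in the pulled-out basket's cup, level, tab over the handle, released (horizontal distance between filter and cup_mouth below 0.004 m and z of filter in the frame of cup_mouth between -0.003 and 0.003 m and angle between the z axis of filter and the z axis of cup_mouth, either way round below 0.05 rad and angle between the x axis of filter and the x axis of cup_mouth, either way round below 0.35 rad and x of tab in the frame of cup_mouth below -0.05 m and value of joint basket above 0.1 m and contact force between filter and the fingers below 0.02 N), for 0.3 s.
2. the filter is rocked in its seat: far rim lifted, foot still in the cup (value of joint basket above 0.1 m and angle between the z axis of filter and the z axis of cup_mouth, either way round above 0.07 rad and distance between filter and cup_mouth below 0.025 m), for 0.04 s.
3. it has fallen back home by itself, untouched, before the basket is closed (all of step 1), for 0.3 s.
At the end, for the whole second after the job is handed in: The filter rests in the cup untouched: its seat point within 4 mm sideways and 3 mm in height of the cup's mouth, level within 0.05 rad, tab within 0.35 rad of the handle's direction; the basket within 5 mm of fully in; mug and carafe upright; all at rest (horizontal distance between filter and cup_mouth below 0.004 m and z of filter in the frame of cup_mouth between -0.003 and 0.003 m and angle between the z axis of filter and the z axis of cup_mouth, either way round below 0.05 rad and angle between the x axis of filter and the x axis of cup_mouth, either way round below 0.35 rad and x of tab in the frame of cup_mouth below -0.05 m and contact force between filter and the fingers below 0.02 N and value of joint basket below 0.005 m and linear speed of filter below 0.02 m/s and angle between each of mug, carafe's own z axis and vertical below 0.1 rad).
It fails at once if the filter is dropped (falls faster than 0.6 m/s with no finger on it) (linear speed of filter above 0.6 m/s and contact force between filter and the fingers below 0.02 N).
It fails at once if the filter is tipped over (more than 0.6 rad) (angle between filter's own z axis and vertical above 0.6 rad).
It fails at once if the basket is slammed in (faster than 0.35 m/s) (velocity of joint basket below -0.35 m/s).
It fails at once if the mug is tipped or shifted more than 4 cm (angle between mug's own z axis and vertical above 0.4 rad or distance of mug from where it was at the start of the episode above 0.04 m).
It fails at once if the carafe, the spool or the tin is shifted more than 2 cm (distance of any of carafe, spool, tin from where it was at the start of the episode above 0.02 m).
It also fails if it takes over 54 s, if anything falls off the work surface, if the arm or the gripper's body presses on something with over 40 N, if the wrist force passes 120 N, or if a joint passes its speed limit or range.

## Working session

There is one attempt and no reset: what is moved stays moved. The work goes in short steps, Python scripts to look and compute and a tool call to move; the robot and the scene stay as the last step left them, time stands still between calls to the robot, and variables do not carry over. Pictures are saved under pics/ and viewed, and the job is handed in when it is done.

Besides the shell and the picture viewer there is one more tool, called after "Emit:" as a command line: name --argument value ..., lists and objects as JSON in quotes. jog_arm: Moves the arm, as the interface text tells. Its arguments: {"type":"object","properties":{"travel":{"type":"array"},"dr":{"type":"array"},"jaw":{"type":"number"},"newtons":{"type":"number"}},"required":["travel","dr"]}

```bash
mkdir -p pics
cat > h.py <<'E'
import numpy as np, cv2
from rig import observe, get_image, close_job, hold_point_z
def grab(n,tag):
    im=get_image(n); cv2.imwrite(f'pics/{tag}.png',im['color'][:,:,::-1])
    np.savez(f'{tag}.npz',**im); return im
def K(im):
    f=im['color'].shape[0]/2/np.tan(np.radians(im['fovy'])/2); return f
def proj(im,X):
    c=np.array(im['R'])@np.array(X,float)+np.array(im['t']); f=K(im)
    return np.array([im['cx']+f*c[0]/c[2], im['cy']+f*c[1]/c[2]])
def ray(im,uv):
    f=K(im); d=np.array([(uv[0]-im['cx'])/f,(uv[1]-im['cy'])/f,1.]); R=np.array(im['R'])
    return -R.T@np.array(im['t']), R.T@d
def onz(im,uv,z):
    o,d=ray(im,uv); return o+d*(z-o[2])/d[2]
def tri(a,ua,b,ub):
    o,d=ray(a,ua);p,e=ray(b,ub); s=np.linalg.lstsq(np.c_[d,-e],p-o,rcond=None)[0]
    P=o+s[0]*d;Q=p+s[1]*e; return (P+Q)/2,np.linalg.norm(P-Q)
def load(tag): 
    z=np.load(f'{tag}.npz'); return {k:z[k] for k in z.files}
E
python3 - <<'E'
from h import *
for n in('scene','top'):
    im=grab(n,n+'0'); print(n,im['fovy'],im['cx'],im['cy'],-np.array(im['R']).T@im['t'],np.array(im['R'])[2])
s=observe();print(s['time_s'],s['position'],s['tool_rot'],s['ft_force'],hold_point_z)
E
```

```text
scene 55.397502708602346 254.23790472977976 191.22945880513174 [1.21172151 0.42381327 0.74463094] [-0.65560679 -0.44895354 -0.60714122]
top 57.77436293439851 249.15756528076147 195.93710057415728 [ 0.46343164 -0.00900869  0.97590396] [ 0.09651952 -0.00467885 -0.99532009]
0.1 [ 0.16290929 -0.52503741  0.23077004] [[ 9.55106313e-01  2.96263248e-01 -1.35421739e-04]
 [ 2.96263164e-01 -9.55105437e-01  1.32011021e-03]
 [ 2.61758099e-04 -1.30096607e-03 -9.99999119e-01]] [0.38327901 0.88995735 0.21896916] 0.0187
```

View pics/scene0.png

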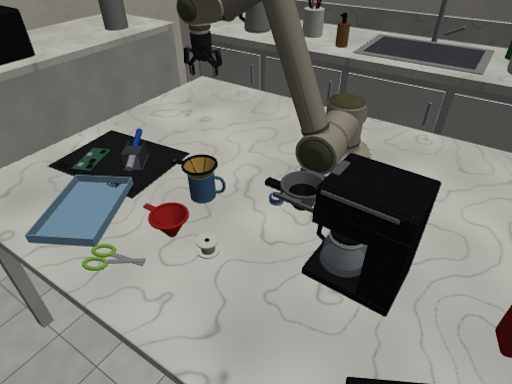

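View pics/top0.png

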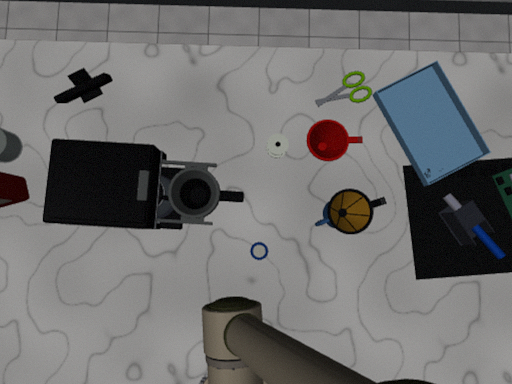

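The red cone at scene (170,220) / top (328,140) is the look-alike. The gold cone with the black rim, in the blue mug at scene (200,168) / top (350,212), is the one meant. I'll confirm with enlarged crops.

Run:
```python
from h import *
a=load('scene0')['color'][:,:,::-1];b=load('top0')['color'][:,:,::-1]
r=lambda x:cv2.resize(x,None,fx=5,fy=5,interpolation=cv2.INTER_CUBIC)
c1=r(a[140:210,165:245]);c2=r(b[180:250,310:390]);cv2.imwrite('pics/c1.png',np.hstack([c1,c2]))
c3=r(a[160:230,255:335]);c4=r(b[155:225,165:245]);cv2.imwrite('pics/c2.png',np.hstack([c3,c4]))
```

```text
(no output)
```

View pics/c1.png

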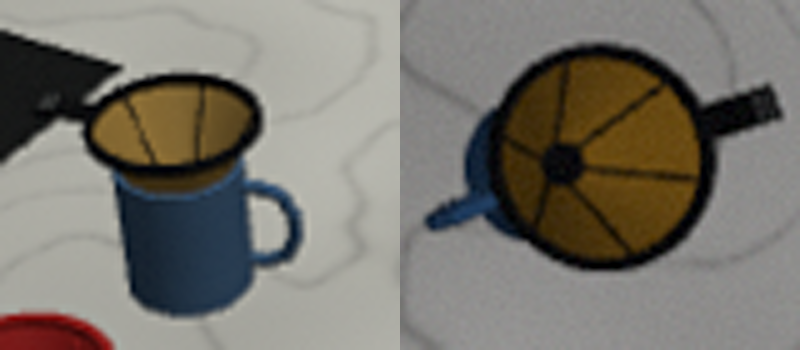

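View pics/c2.png

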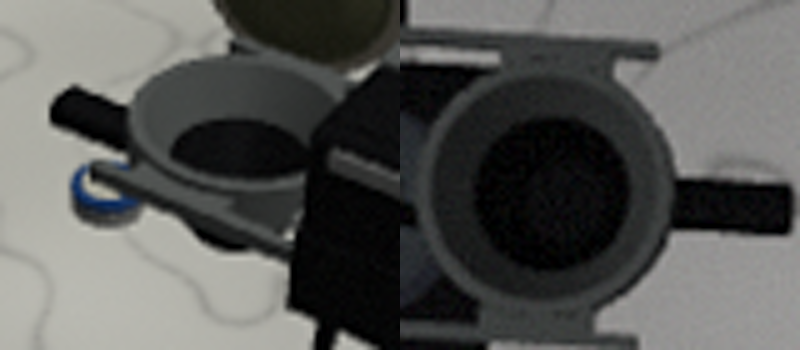

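```bash
cat > m.py <<'E'
from h import *
def big(m,pt=None):
    n,l,s,c=cv2.connectedComponentsWithStats(m.astype(np.uint8))
    i=1+np.argmax(s[1:,4]); return (l==i).astype(np.uint8)
def ell(m):
    c=max(cv2.findContours(m,cv2.RETR_EXTERNAL,cv2.CHAIN_APPROX_NONE)[0],key=cv2.contourArea)
    return cv2.fitEllipse(cv2.convexHull(c)) , c
def gold(im,roi):
    c=im['color']; h=cv2.cvtColor(cv2.GaussianBlur(c,(3,3),0),cv2.COLOR_RGB2HSV)
    m=(h[...,0]>8)&(h[...,0]<28)&(h[...,1]>100)&(h[...,2]>50)
    k=np.zeros_like(m);x0,y0,x1,y1=roi;k[y0:y1,x0:x1]=1
    return m&k
E
python3 - <<'E'
from m import *
S=load('scene0');T=load('top0')
for im,roi in((S,(165,140,245,200)),(T,(310,180,390,250))):
    m=big(gold(im,roi)); m=cv2.morphologyEx(m,cv2.MORPH_CLOSE,np.ones((5,5)));print('gold',ell(m)[0],m.sum())
c=T['color'].astype(int); 
d=np.zeros(c.shape[:2],bool); d[180:250,325:400]=1
g=(gold(T,(310,180,400,250))|((c.max(2)<60)&d)).astype(np.uint8)
g=big(g); rim=big(cv2.morphologyEx(g,cv2.MORPH_OPEN,cv2.getStructuringElement(cv2.MORPH_ELLIPSE,(15,15))))
e=ell(rim)[0];print('outer',e)
tab=big(g&~cv2.dilate(rim,np.ones((3,3)))&1); ys,xs=np.nonzero(tab);print('tab',xs.mean(),ys.mean(),len(xs),xs.min(),xs.max())
print(cv2.minAreaRect(np.c_[xs,ys].astype(np.float32)))
v=T['color'][180:250,310:400,::-1].copy();v[tab[180:250,310:400]>0]=(255,0,255);
o=cv2.resize(v,None,fx=5,fy=5,interpolation=0)
cv2.ellipse(o,(((e[0][0]-310+.5)*5,(e[0][1]-180+.5)*5),(e[1][0]*5,e[1][1]*5),e[2]),(0,255,0),1)
cv2.imwrite('pics/d1.png',o)
f=K(T)
for z in(.116,.125,.135):
    p=onz(T,e[0],z); print(z,p,'diam',np.array(e[1])/f*np.linalg.norm(p+np.array(T['R']).T@T['t']), onz(T,(xs.mean(),ys.mean()),z-.0))
E
```

```text
gold ((198.576171875, 164.46804809570312), (16.028684616088867, 31.241689682006836), 83.17449188232422) 401
gold ((350.2753601074219, 210.92051696777344), (37.66945266723633, 39.606956481933594), 151.5048370361328) 1030
outer ((349.1036071777344, 211.12466430664062), (43.9495849609375, 47.95803451538086), 91.57588958740234)
tab 378.9390243902439 201.6829268292683 82 373 385
((378.9495544433594, 201.6651611328125), (6.609001159667969, 11.972830772399902), 73.3007583618164)
0.116 [ 0.51574082 -0.26156968  0.116     ] diam [0.11338158 0.12372262] [ 0.54121762 -0.33588579  0.116     ]
0.125 [ 0.51519334 -0.25892631  0.125     ] diam [0.1121949  0.12242771] [ 0.54040349 -0.3324646   0.125     ]
0.135 [ 0.51458502 -0.25598922  0.135     ] diam [0.11087636 0.12098891] [ 0.5394989  -0.32866328  0.135     ]
```

View pics/d1.png

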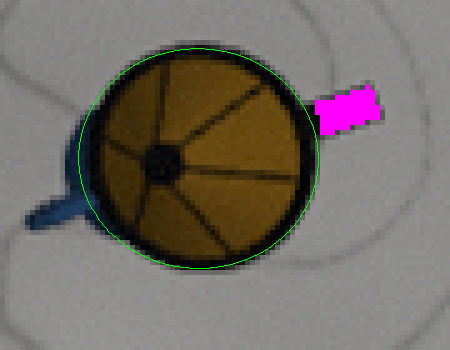

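Run:
```python
from m import *
S=load('scene0');T=load('top0')
for a,b in(((199.3,164.6),(350.6,211.0)),((198.6,164.5),(350.3,210.9))):
    P,e=tri(S,a,T,b);print('rim c',P,e)
P=tri(S,(199.3,164.6),T,(350.6,211.0))[0]
for z in(.05,.055,.06): print('foot',onz(T,(342.3,212.7),z))
# tab: outer end corners & mean
for z in(.12,.125):
    t=onz(T,(378.95,201.67),z);print('tab vis mid',t,'from axis',np.linalg.norm((t-P)[:2]),np.degrees(np.arctan2(*(t-P)[[1,0]])))
# cup
c=T['color'].astype(int); h=cv2.cvtColor(T['color'],cv2.COLOR_RGB2HSV)
for uv in((194.5,194.5),(170,194)): print(c[int(uv[1]),int(uv[0])])
# handle end
print('handle end top', [onz(T,q,.178+.008) for q in((242.8,192.2),(242.8,201.2))])
```

```text
rim c [ 0.51496213 -0.26320878  0.11699596] 0.004051006543238816
rim c [ 0.51589831 -0.26350116  0.11743108] 0.0014002510864729487
foot [ 0.51506556 -0.26277862  0.05      ]
foot [ 0.51478673 -0.26140823  0.055     ]
foot [ 0.5145079  -0.26003784  0.06      ]
tab vis mid [ 0.54088861 -0.33439279  0.12      ] from axis 0.0757584695450463 -69.98747554096278
tab vis mid [ 0.54043613 -0.33249197  0.125     ] from axis 0.07381791552586206 -69.81256733121049
[ 7  9 11]
[57 59 60]
handle end top [array([0.54820536, 0.00201137, 0.186     ]), array([0.52760391, 0.00143112, 0.186     ])]
```

Run:
```python
from h import *
T=load('top0')
v=cv2.resize(T['color'][140:240,150:250,::-1],None,fx=6,fy=6,interpolation=cv2.INTER_CUBIC)
v=np.clip(v.astype(float)*1.8,0,255).astype(np.uint8)
for k in range(0,100,10):
    cv2.putText(v,str(150+k),(k*6,10),0,.35,(0,255,255));cv2.putText(v,str(140+k),(0,k*6+4),0,.35,(0,255,255))
    cv2.line(v,(k*6,0),(k*6,600),(0,120,120),1);cv2.line(v,(0,k*6),(600,k*6),(0,120,120),1)
cv2.imwrite('pics/cup.png',v)
```

```text
(no output)
```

View pics/cup.png

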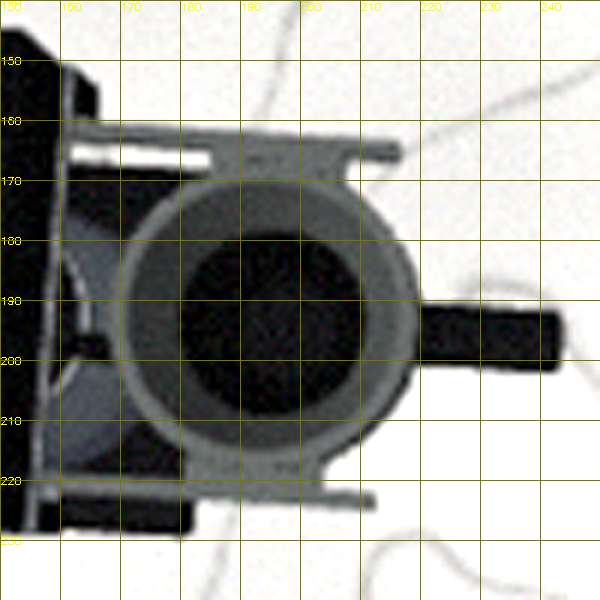

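```bash
cat >> m.py <<'E'
def radial(im,c,rx,ry,lo,hi,sign,angs,ch=None):
    """edge points along rays from c at scale lo..hi of (rx,ry); strongest gradient with sign"""
    g=im['color'].astype(np.float32).mean(2) if ch is None else ch
    g=cv2.GaussianBlur(g,(0,0),.8); s=np.linspace(lo,hi,80); P=[]
    for a in angs:
        x=c[0]+rx*s*np.cos(a);y=c[1]+ry*s*np.sin(a)
        v=cv2.remap(g,x.astype(np.float32)[None],y.astype(np.float32)[None],cv2.INTER_LINEAR)[0]
        d=np.gradient(v)*sign;i=np.argmax(d);P.append((x[i],y[i]))
    return np.array(P,np.float32)
def robust(P):
    for _ in range(3):
        e=cv2.fitEllipse(P);(cx,cy),(w,h),t=e;t=np.radians(t)
        q=(P-[cx,cy])@np.array([[np.cos(t),-np.sin(t)],[np.sin(t),np.cos(t)]])
        r=np.hypot(q[:,0]/(w/2),q[:,1]/(h/2)); k=abs(r-1)<.05; P=P[k]
        if k.all():break
    return e,len(P)
def circ_world(im,P,z):
    W=np.array([onz(im,p,z)[:2] for p in P]); 
    for _ in range(4):
        A=np.c_[2*W,np.ones(len(W))];s=np.linalg.lstsq(A,(W**2).sum(1),rcond=None)[0]
        r=np.sqrt(s[2]+s[0]**2+s[1]**2);d=abs(np.hypot(*(W-s[:2]).T)-r);k=d<max(.003,2*np.median(d));W=W[k]
    return s[:2],2*r,len(W),d.mean()
E
python3 - <<'E'
from m import *
T=load('top0');S=load('scene0')
A=np.radians(np.arange(0,360,4))
# cup inner: from dark seat to lighter ring; outer dark->? use inner
P=radial(T,(195,192.3),23,23,.85,1.15,1,A)
print('cup inner top',robust(P),circ_world(T,P,.214))
B=np.radians(np.r_[np.arange(-50,-8,3),np.arange(10,55,3)])
P2=radial(T,(195,192.3),25.5,25.5,.9,1.15,1,B);print('cup outer right',circ_world(T,P2,.214))
# filter rim top view outer: dark->light, skip mug side
B=np.radians([a for a in range(-130,100,4) if not -35<a<5])
P3=radial(T,(350.8,211.2),22.8,22.8,.85,1.2,1,B);print('rim top',robust(P3),[(z,circ_world(T,P3,z)) for z in(.115,.12,.125,.13)])
B=np.radians([a for a in range(-140,40,4)])
P4=radial(S,(199.5,164.8),18,10.3,.8,1.3,1,B)
G=S['color'].astype(np.float32)
P5=radial(S,(199.5,164.8),16,8.5,.7,1.3,-1,A,G[...,0])
P6=radial(T,(350.8,211.2),20,20,.7,1.15,-1,A,T['color'][...,0].astype(np.float32))
print('scene gold',robust(P5));print('top gold',robust(P6))
for z in(.115,.12,.125):
  print(z,'Souter',circ_world(S,P4,z),'\n   Sinner',circ_world(S,P5,z),'\n   Tinner',circ_world(T,P6,z))
print(onz(T,(194.9,192.3),.214))
for q in ((161,161.5),(216,164.8),(160,221),(211,223.5)): print('rail',onz(T,q,.2))
E
```

```text
cup inner top (((195.7671661376953, 192.6568145751953), (46.6567268371582, 50.38319778442383), 99.4019546508789), 70) (array([0.5415604 , 0.10524717]), np.float64(0.10776115159751525), 62, np.float64(0.0010367897022397791))
cup outer right (array([0.54016693, 0.10716109]), np.float64(0.11187265892011783), 26, np.float64(0.0004940106978095061))
rim top (((349.8507995605469, 211.0475311279297), (44.92002868652344, 46.15268325805664), 124.52379608154297), 48) [(0.115, (array([ 0.51647248, -0.26411969]), np.float64(0.11253161670817928), 48, np.float64(0.0005399204031644524))), (0.12, (array([ 0.51616443, -0.26263805]), np.float64(0.11187805009565), 48, np.float64(0.0005367846271105695))), (0.125, (array([ 0.51585638, -0.2611564 ]), np.float64(0.1112244834831256), 48, np.float64(0.0005336488510570033))), (0.13, (array([ 0.51554832, -0.25967475]), np.float64(0.11057091687060991), 48, np.float64(0.000530513075003932)))]
scene gold (((198.724853515625, 164.58200073242188), (15.6254243850708, 30.656095504760742), 84.5776138305664), 59)
top gold (((349.6945495605469, 211.11895751953125), (39.1
[... 628 characters left out ...]
t64(0.0010680787879144419)) 
   Tinner (array([ 0.51581993, -0.26186693]), np.float64(0.09796243100377251), 90, np.float64(0.0005632637773716136))
0.125 Souter (array([ 0.52177914, -0.25517238]), np.float64(0.11467627830870858), 44, np.float64(0.0011574598808618763)) 
   Sinner (array([ 0.52265876, -0.25495991]), np.float64(0.09194967687892404), 73, np.float64(0.0010595291091261626)) 
   Tinner (array([ 0.51551389, -0.26038979]), np.float64(0.09739015633389268), 90, np.float64(0.0005599733160291018))
[0.54211643 0.10691814 0.214     ]
rail [0.6113621  0.18836286 0.2       ]
rail [0.60726074 0.06405738 0.2       ]
rail [0.47741555 0.18377646 0.2       ]
rail [0.47488543 0.07045225 0.2       ]
```

Run:
```python
from m import *
from scipy.optimize import least_squares
T=load('top0');S=load('scene0')
print('tab end mark',tri(S,(174.6,160.6),T,(383,200)))
# cup circles with fixed radius
def fix(im,P,z,r):
    W=np.array([onz(im,p,z)[:2] for p in P]);s=least_squares(lambda c:np.hypot(*(W-c).T)-r,W.mean(0),loss='soft_l1',f_scale=.001)
    return s.x,np.median(abs(s.fun))
B=np.radians(np.r_[np.arange(-45,-8,3),np.arange(10,40,3)])
B2=np.radians(np.r_[np.arange(-45,-8,3),np.arange(10,45,3),np.arange(165,200,3)])
P2=radial(T,(195,192.3),25.5,25.5,.9,1.15,1,B)
print('outer bright edge',fix(T,P2,.214,.057))
A=np.radians(np.arange(0,360,4))
P=radial(T,(195,192.3),23,23,.85,1.06,1,A)
print('inner',fix(T,P,.214,.05),robust(P))
v=cv2.resize(T['color'][160:230,160:250,::-1],None,fx=8,fy=8,interpolation=cv2.INTER_CUBIC);v=np.clip(v*1.8,0,255).astype(np.uint8)
for p in P: cv2.circle(v,tuple(int(x) for x in((p-[160,160])*8+4)),2,(0,255,0),-1)
for p in P2: cv2.circle(v,tuple(int(x) for x in((p-[160,160])*8+4)),2,(0,0,255),-1)
a=cv2.resize(S['color'][150:225,255:345,::-1],None,fx=8,fy=8,interpolation=cv2.INTER_CUBIC);a=np.clip(a*1.5,0,255).astype(np.uint8)
cu=np.r_[.541,.107,.214]
for r in(.05,.057):
  for t in np.radians(np.arange(0,360,6)):
    q=proj(S,cu+[r*np.cos(t),r*np.sin(t),0]);cv2.circle(a,tuple(int(x) for x in((q-[255,150])*8+4)),2,(0,255,0),-1)
cv2.imwrite('pics/e1.png',v);cv2.imwrite('pics/e2.png',a)
```

```text
tab end mark (array([ 0.54369167, -0.34193123,  0.12008872]), np.float64(0.005584925879997629))
outer bright edge (array([0.53927358, 0.10805498]), np.float64(0.0007273450015895175))
inner (array([0.5429182, 0.1092935]), np.float64(0.0009275178794778752)) (((194.97137451171875, 191.95773315429688), (45.07137680053711, 49.0527458190918), 80.7744140625), 71)
```

View pics/e1.png

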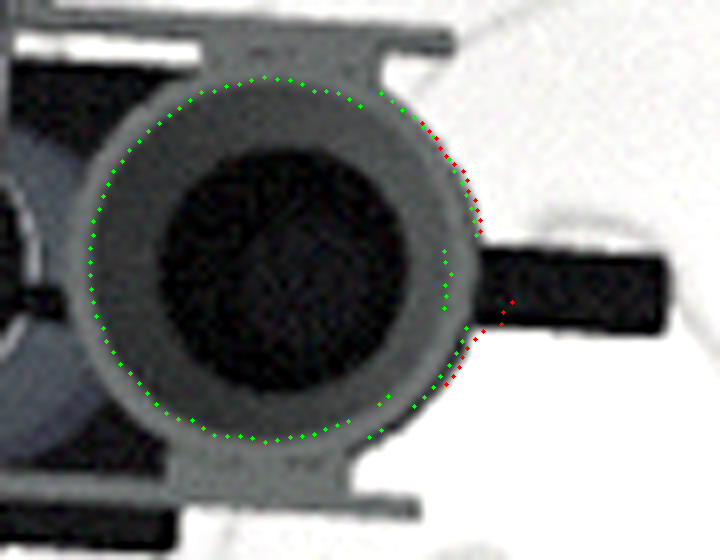

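View pics/e2.png

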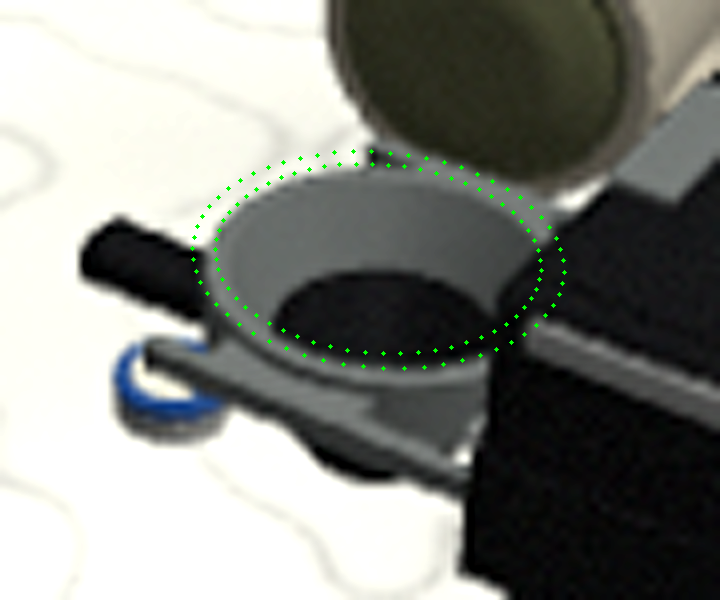

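Emit:
jog_arm --travel '[[0.027,0.0137,-0.003],[0.027,0.0137,-0.003],[0.027,0.0137,-0.003],[0.027,0.0137,-0.003],[0.027,0.0137,-0.003],[0.027,0.0137,-0.003],[0.027,0.0137,-0.003],[0.027,0.0137,-0.003],[0.027,0.0137,-0.003],[0.027,0.0137,-0.003],[0.027,0.0137,-0.003],[0.027,0.0137,-0.003],[0.027,0.0137,-0.003],[0.027,0.0137,-0.003],[0,0,0],[0,0,0]]' --dr '[[0,0,0.1157],[0,0,0.1157],[0,0,0.1157],[0,0,0.1157],[0,0,0.1157],[0,0,0.1157],[0,0,0.1157],[0,0,0.1157],[0,0,0.1157],[0,0,0.1157],[0,0,0.1157],[0,0,0.1157],[0,0,0.1157],[0,0,0.1157],[0,0,0],[0,0,0]]' --jaw 0.06 --newtons 60

```text
time_s: 1.43
position: [0.5417, -0.3324, 0.1884]
tool_rot: [[-0.344, 0.939, -0.001], [0.939, 0.344, 0.001], [0.001, -0.001, -1.0]]
ft_force: [-0.0, 0.6, 0.4]
grip_width: 0.0599
```

Run:
```python
from h import *
s=observe();p=s['position'];R=np.array(s['tool_rot']);print(s['time_s'],p,R.round(3).tolist(),s['grip_width'],np.round(s['ft_force'],2),np.round(s['q'],1))
out=[]
for n,(x,y) in(('scene',(150,100)),('top',(330,160))):
    im=grab(n,n+'1');v=cv2.resize(im['color'][y:y+100,x:x+80,::-1],None,fx=5,fy=5,interpolation=cv2.INTER_CUBIC)
    for X,c in((p,(0,0,255)),(p+R[:,1]*s['grip_width']/2,(255,0,255)),(p-R[:,1]*s['grip_width']/2,(255,0,255)),(np.array([.5413,-.3315,.1195]),(0,255,0))):
        q=proj(im,X);cv2.circle(v,tuple(int(k) for k in((q-[x,y])*5+2)),3,c,-1);print(n,q)
    out.append(v)
cv2.imwrite('pics/hov.png',np.hstack(out))
```

```text
1.4333 [ 0.54168349 -0.3324377   0.18838359] [[-0.344, 0.939, -0.001], [0.939, 0.344, 0.001], [0.001, -0.001, -1.0]] 0.059912339813332 [-0.03  0.55  0.41] [-42.2  32.3  63.6  -0.   84.2 -62.3]
scene [173.26023588 142.05632514]
scene [169.15604132 146.95106813]
scene [177.19836907 137.3596302 ]
scene [176.69369663 161.14456916]
top [389.44979713 198.89938218]
top [384.78960668 186.52900892]
top [394.14172638 211.35400536]
top [377.70581995 201.48910252]
```

View pics/hov.png

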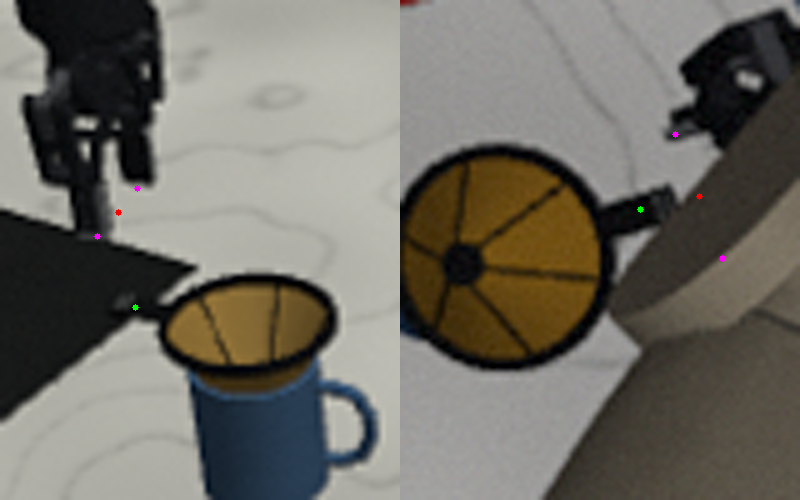

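Emit:
jog_arm --travel '[[0.0003,-0.0006,-0.018],[0.0002,-0.0006,-0.018],[0,0,-0.018],[0,0,-0.018],[0,0,-0.01],[0,0,-0.003],[0,0,0],[0,0,0]]' --dr '[[0,0,0],[0,0,0],[0,0,0],[0,0,0],[0,0,0],[0,0,0],[0,0,0],[0,0,0]]' --jaw 0.05

```text
time_s: 2.2
position: [0.5415, -0.3353, 0.1054]
tool_rot: [[-0.342, 0.94, 0.001], [0.94, 0.342, -0.001], [-0.001, 0.001, -1.0]]
ft_force: [0.8, -0.7, 0.1]
grip_width: 0.0499
```

Run:
```python
from h import *
s=observe();p=s['position'];print(s['time_s'],p,s['grip_width'],np.round(s['ft_force'],2))
out=[]
for n,(x,y) in(('scene',(150,100)),('top',(330,160))):
    im=grab(n,n+'2');v=cv2.resize(im['color'][y:y+100,x:x+80,::-1],None,fx=5,fy=5,interpolation=cv2.INTER_CUBIC)
    v=np.clip(v*2.,0,255).astype(np.uint8); out.append(v)
cv2.imwrite('pics/g0.png',np.hstack(out))
```

```text
2.2 [ 0.54151657 -0.33528681  0.1053508 ] 0.049872453322321555 [ 0.79 -0.67  0.14]
```

View pics/g0.png

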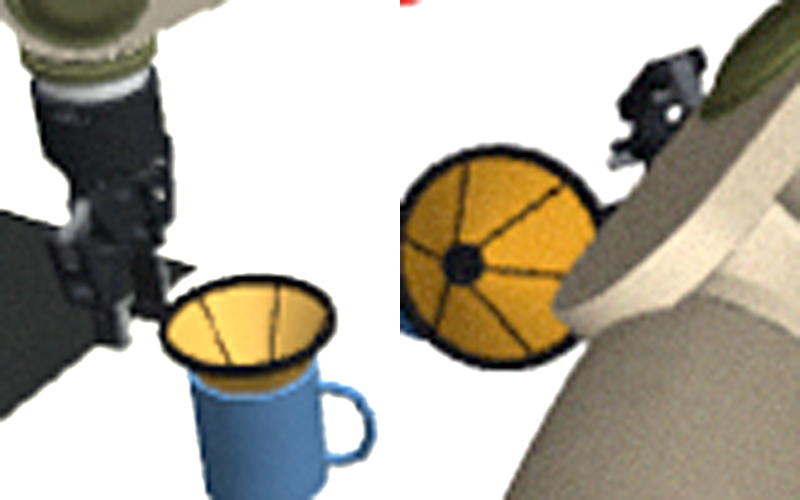

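Emit:
jog_arm --travel '[[0,0,0],[0,0,0],[0,0,0],[0,0,0],[0,0,0],[0,0,0],[0,0,0],[0,0,0]]' --dr '[[0,0,0],[0,0,0],[0,0,0],[0,0,0],[0,0,0],[0,0,0],[0,0,0],[0,0,0]]' --jaw 0.0 --newtons 80

```text
time_s: 2.97
position: [0.5416, -0.3347, 0.1044]
tool_rot: [[-0.343, 0.939, 0.0], [0.939, 0.343, -0.0], [-0.0, 0.0, -1.0]]
ft_force: [1.4, -0.5, 1.4]
grip_width: 0.0157
```

Emit:
jog_arm --travel '[[0,0,0.006],[0,0,0.008],[0,0,0.008],[0,0,0.008],[0,0,0],[0,0,0]]' --dr '[[0,0,0],[0,0,0],[0,0,0],[0,0,0],[0,0,0],[0,0,0]]'

```text
time_s: 3.47
position: [0.5415, -0.3348, 0.135]
tool_rot: [[-0.343, 0.939, 0.001], [0.939, 0.343, -0.001], [-0.001, 0.0, -1.0]]
ft_force: [-0.1, -0.6, -1.2]
grip_width: 0.0158
```

Run:
```python
from h import *
s=observe();p=s['position'];print(s['time_s'],p,s['grip_width'],np.round(s['ft_force'],2),np.round(s['wrist_torque'],2))
out=[]
for n,(x,y) in(('scene',(150,100)),('top',(310,160))):
    im=grab(n,n+'3');v=cv2.resize(im['color'][y:y+100,x:x+80,::-1],None,fx=5,fy=5,interpolation=cv2.INTER_CUBIC)
    v=np.clip(v*2.,0,255).astype(np.uint8); out.append(v)
cv2.imwrite('pics/g1.png',np.hstack(out))
```

```text
3.4667 [ 0.54154854 -0.33481824  0.13503098] 0.015844509387579375 [-0.08 -0.61 -1.19] [-0.07 -0.01  0.04]
```

View pics/g1.png

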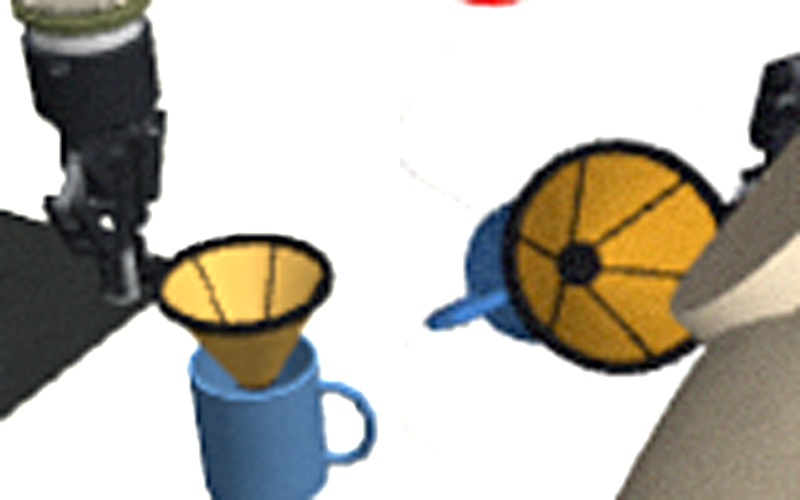

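Emit:
jog_arm --travel '[[0,0,0.01],[0,0,0.018],[0,0,0.018],[0,0,0.018],[0,0,0.018],[0,0,0.018],[0,0,0.018],[0,0,0.018],[0,0,0.018],[0,0,0.01],[0,0,0],[0,0,0]]' --dr '[[0,0,0],[0,0,0],[0,0,0],[0,0,0],[0,0,0],[0,0,0],[0,0,0],[0,0,0],[0,0,0],[0,0,0],[0,0,0],[0,0,0]]'

```text
time_s: 4.57
position: [0.5414, -0.3346, 0.2985]
tool_rot: [[-0.343, 0.939, 0.0], [0.939, 0.343, -0.0], [-0.0, 0.0, -1.0]]
ft_force: [-0.6, -0.2, -1.1]
grip_width: 0.0158
```

Emit:
jog_arm --travel '[[0,0.01,0],[0,0.016,0],[0,0.022,0],[0,0.022,0],[0,0.022,0],[0,0.022,0],[0,0.022,0],[0,0.022,0],[0,0.022,0],[0,0.022,0],[0,0.022,0],[0,0.022,0],[0,0.022,0],[0,0.022,0],[0,0.022,0],[0,0.022,0],[0,0.022,0],[0,0.008,0],[0,0,0],[0,0,0]]' --dr '[[0,0,-0.022],[0,0,-0.022],[0,0,-0.022],[0,0,-0.022],[0,0,-0.022],[0,0,-0.022],[0,0,-0.022],[0,0,-0.022],[0,0,-0.022],[0,0,-0.022],[0,0,-0.022],[0,0,-0.022],[0,0,-0.022],[0,0,-0.022],[0,0,-0.022],[0,0,-0.022],[0,0,-0.022],[0,0,-0.01],[0,0,0],[0,0,0]]'

```text
time_s: 6.23
position: [0.5413, 0.029, 0.2977]
tool_rot: [[0.033, 0.999, -0.001], [0.999, -0.033, -0.0], [-0.0, -0.001, -1.0]]
ft_force: [-0.4, -0.3, -0.9]
grip_width: 0.0162
```

Run:
```python
from h import *
s=observe();p=s['position'];print(s['time_s'],p,s['grip_width'],np.round(s['ft_force'],2),np.round(s['tool_rot'],3).tolist())
a=grab('scene','scene4');b=grab('top','top4')
v=np.hstack([cv2.resize(a['color'][80:220,230:330,::-1],None,fx=4,fy=4,interpolation=cv2.INTER_CUBIC),cv2.resize(b['color'][130:270,150:250,::-1],None,fx=4,fy=4,interpolation=cv2.INTER_CUBIC)])
v=np.clip(v*1.8,0,255).astype(np.uint8);cv2.imwrite('pics/t1.png',v)
```

```text
6.2333 [0.54129229 0.02902661 0.29772027] 0.01615569212280387 [-0.42 -0.32 -0.86] [[0.033, 0.999, -0.001], [0.999, -0.033, -0.0], [-0.0, -0.001, -1.0]]
```

View pics/t1.png

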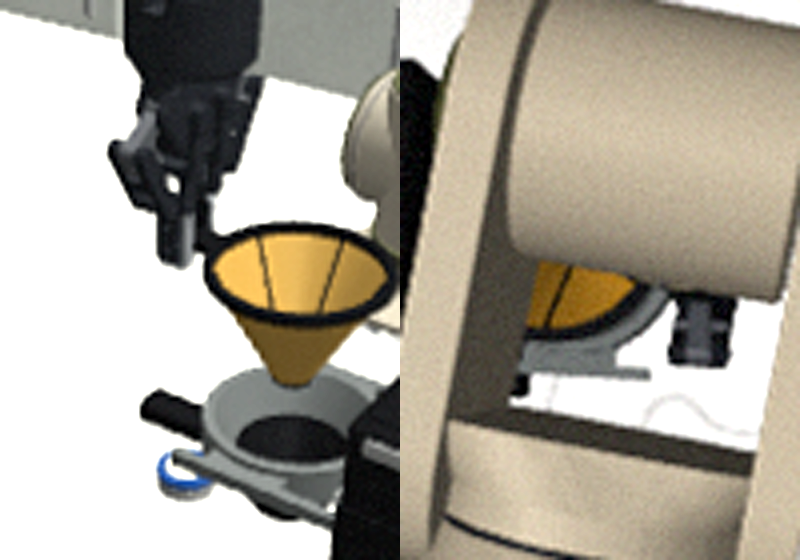

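Run:
```python
from m import *
S=load('scene4');T=load('top4');S0=load('scene0');T0=load('top0')
A=np.radians(np.arange(0,360,4))
def pt(c,im): return c
# filter gold inner ellipse in scene: crop coords (300,272)/4+(230,80)
P=radial(S,(305.5,147.7),22,9.5,.7,1.25,-1,A,S['color'][...,0].astype(np.float32))
e,n=robust(P);print('filter gold scene',e,n)
B=np.radians(np.arange(-150,75,4))
# cup inner in scene0
P0=radial(S0,(302.3,183.2),20,10.5,.8,1.25,1,np.radians(np.r_[np.arange(-170,-60,4),np.arange(100,190,4)]))
print('cup scene0',robust(P0))
v=cv2.resize(S['color'][80:220,230:345,::-1],None,fx=5,fy=5,interpolation=cv2.INTER_CUBIC);v=np.clip(v*1.6,0,255).astype(np.uint8)
for p in P: cv2.circle(v,tuple(int(x) for x in((p-[230,80])*5+2)),2,(0,255,0),-1)
def circ(c,r,col,z):
    for t in A:
        q=proj(S,[c[0]+r*np.cos(t),c[1]+r*np.sin(t),z]);cv2.circle(v,tuple(int(x) for x in((q-[230,80])*5+2)),1,col,-1)
circ((.5425,.110),.05,(0,0,255),.214);circ((.5425,.110),.057,(0,0,255),.214)
circ((.5446,.1053),.056,(255,0,255),.3135)
cv2.imwrite('pics/t2.png',v)
for z in(.31,.3135,.317): print(z,circ_world(S,P,z), onz(S,e[0],z))
# top partial rim
PT=radial(T,(180,191),22,22,.9,1.4,-1,np.radians(np.arange(0,75,4)))
```

```text
filter gold scene ((304.4073181152344, 147.90158081054688), (19.73699378967285, 41.969547271728516), 93.13614654541016) 83
cup scene0 (((304.997314453125, 184.38955688476562), (24.628721237182617, 47.122161865234375), 103.13800811767578), 44)
0.31 (array([0.54041947, 0.10611976]), np.float64(0.09354705401906079), 81, np.float64(0.001137831620417026)) [0.5420759  0.10719401 0.31      ]
0.3135 (array([0.54582534, 0.10867808]), np.float64(0.09279373745714864), 81, np.float64(0.001128668879662309)) [0.54746842 0.10974368 0.3135    ]
0.317 (array([0.55123121, 0.11123641]), np.float64(0.09204042089522185), 81, np.float64(0.0011195061389082306)) [0.55286095 0.11229336 0.317     ]
```

View pics/t2.png

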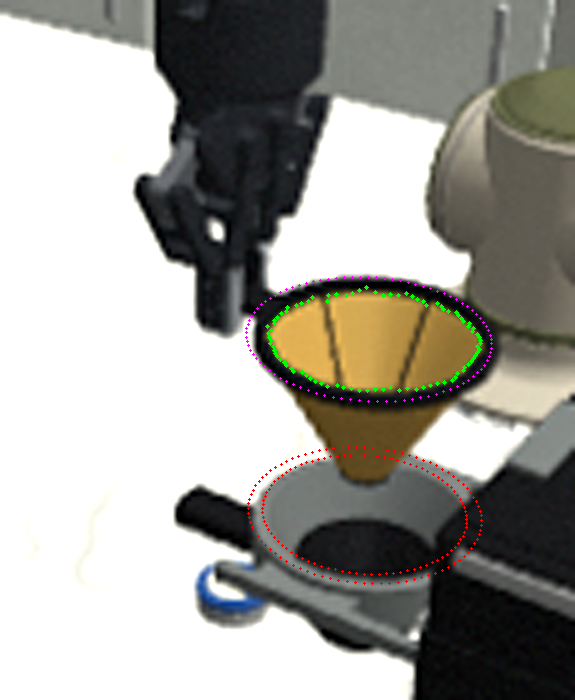

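Emit:
jog_arm --travel '[[-0.001,0.0025,0],[-0.001,0.0025,0],[0,0,-0.008],[0,0,-0.012],[0,0,-0.012],[0,0,-0.012],[0,0,-0.012],[0,0,-0.009],[0,0,-0.006],[0,0,0],[0,0,0]]' --dr '[[0,0,0],[0,0,0],[0,0,0],[0,0,0],[0,0,0],[0,0,0],[0,0,0],[0,0,0],[0,0,0],[0,0,0],[0,0,0]]'

```text
time_s: 7.25
position: [0.5395, 0.0342, 0.2274]
tool_rot: [[0.034, 0.999, 0.0], [0.999, -0.034, -0.0], [-0.0, 0.0, -1.0]]
ft_force: [0.1, -0.6, -0.1]
grip_width: 0.0163
```

```bash
cat > show.py <<'E'
import sys
from h import *
t=sys.argv[1]
s=observe();p=s['position'];print(s['time_s'],p,s['grip_width'],np.round(s['ft_force'],2),np.round(s['wrist_torque'],2))
a=grab('scene','scene'+t);b=grab('top','top'+t)
v=np.hstack([cv2.resize(a['color'][110:220,240:340,::-1],None,fx=4,fy=4,interpolation=cv2.INTER_CUBIC),cv2.resize(b['color'][140:250,150:250,::-1],None,fx=4,fy=4,interpolation=cv2.INTER_CUBIC)])
v=np.clip(v*1.8,0,255).astype(np.uint8);cv2.imwrite(f'pics/v{t}.png',v)
E
python3 show.py 5
```

```text
7.25 [0.53953767 0.03423021 0.22738757] 0.016281991649286988 [ 0.12 -0.58 -0.06] [-0.12  0.01  0.06]
```

View pics/v5.png

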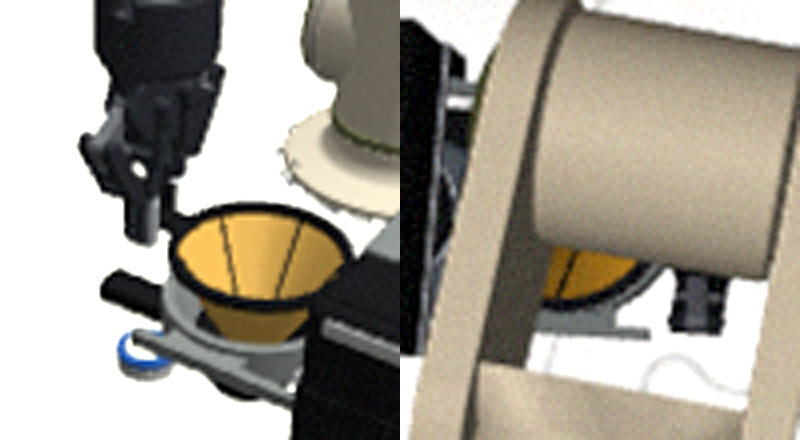

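Emit:
jog_arm --travel '[[0,0,-0.004],[0,0,-0.004],[0,0,-0.004],[0,0,0],[0,0,0]]' --dr '[[0,0,0],[0,0,0],[0,0,0],[0,0,0],[0,0,0]]'

```text
time_s: 7.77
position: [0.5393, 0.0343, 0.215]
tool_rot: [[0.034, 0.999, -0.001], [0.999, -0.034, 0.0], [0.0, -0.001, -1.0]]
ft_force: [-0.5, -0.5, -0.2]
grip_width: 0.016
```

Emit:
jog_arm --travel '[[0,0,-0.001],[0,0,-0.001],[0,0,0],[0,0,0]]' --dr '[[0,0,0],[0,0,0],[0,0,0],[0,0,0]]'

```text
time_s: 8.1
position: [0.5395, 0.0343, 0.2133]
tool_rot: [[0.034, 0.999, 0.0], [0.999, -0.034, -0.0], [-0.0, 0.0, -1.0]]
ft_force: [-1.1, -0.2, -0.8]
grip_width: 0.016
```

```bash
python3 show.py 6
```

```text
8.1 [0.53946613 0.0342965  0.21333493] 0.015988825580829265 [-1.09 -0.17 -0.78] [-0.08  0.04  0.02]
```

View pics/v6.png

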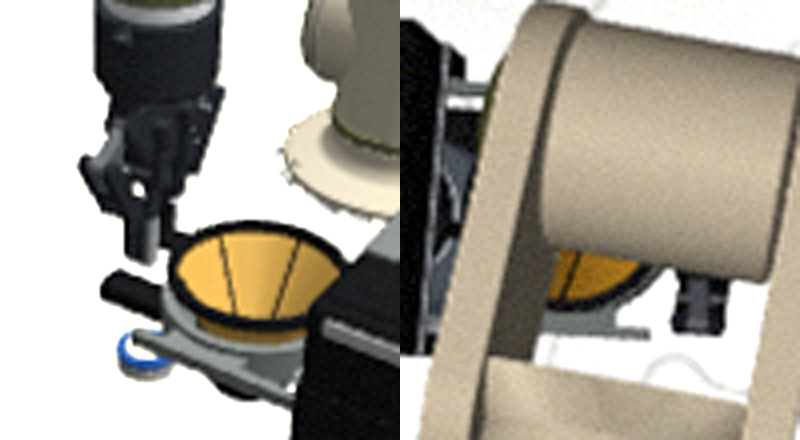

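Emit:
jog_arm --travel '[[0,0,-0.001],[0,0,-0.001],[0,0,0],[0,0,0]]' --dr '[[0,0,0],[0,0,0],[0,0,0],[0,0,0]]'

```text
time_s: 8.53
position: [0.5394, 0.0343, 0.2112]
tool_rot: [[0.034, 0.999, -0.0], [0.999, -0.034, 0.0], [0.0, -0.0, -1.0]]
ft_force: [-1.1, -0.6, -1.3]
grip_width: 0.0157
```

Emit:
jog_arm --travel '[[0,0,-0.001],[0,0,-0.001],[0,0,0],[0,0,0]]' --dr '[[0,0,0],[0,0,0],[0,0,0],[0,0,0]]'

```text
time_s: 8.87
position: [0.5394, 0.0343, 0.2092]
tool_rot: [[0.034, 0.999, -0.0], [0.999, -0.034, 0.0], [0.0, -0.0, -1.0]]
ft_force: [-0.2, -0.7, -0.5]
grip_width: 0.0157
```

```bash
python3 show.py 7
```

```text
8.8667 [0.53942192 0.03433274 0.20924425] 0.015690736153851872 [-0.16 -0.75 -0.54] [-0.05  0.05  0.02]
```

View pics/v7.png

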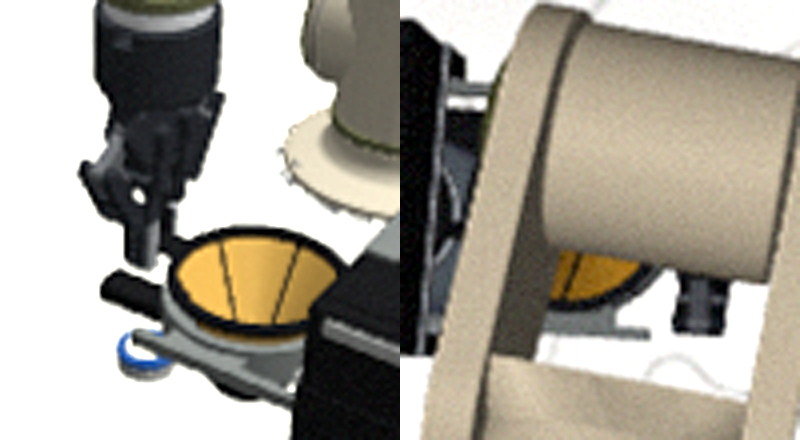

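Emit:
jog_arm --travel '[[0,0,-0.001],[0,0,-0.0005],[0,0,0],[0,0,0]]' --dr '[[0,0,0],[0,0,0],[0,0,0],[0,0,0]]'

```text
time_s: 9.3
position: [0.5394, 0.0343, 0.2078]
tool_rot: [[0.034, 0.999, -0.0], [0.999, -0.034, 0.0], [0.0, -0.0, -1.0]]
ft_force: [0.0, 0.3, -0.7]
grip_width: 0.0162
```

Emit:
jog_arm --travel '[[0,0,-0.001],[0,0,-0.0005],[0,0,0],[0,0,0]]' --dr '[[0,0,0],[0,0,0],[0,0,0],[0,0,0]]'

```text
time_s: 9.63
position: [0.5394, 0.0343, 0.2063]
tool_rot: [[0.034, 0.999, -0.0], [0.999, -0.034, -0.0], [-0.0, -0.0, -1.0]]
ft_force: [-0.7, -0.1, -0.7]
grip_width: 0.0165
```

```bash
python3 show.py 8
```

```text
9.6333 [0.53944236 0.03431608 0.20630681] 0.016485853233281278 [-0.75 -0.09 -0.72] [-0.02  0.02 -0.01]
```

View pics/v8.png

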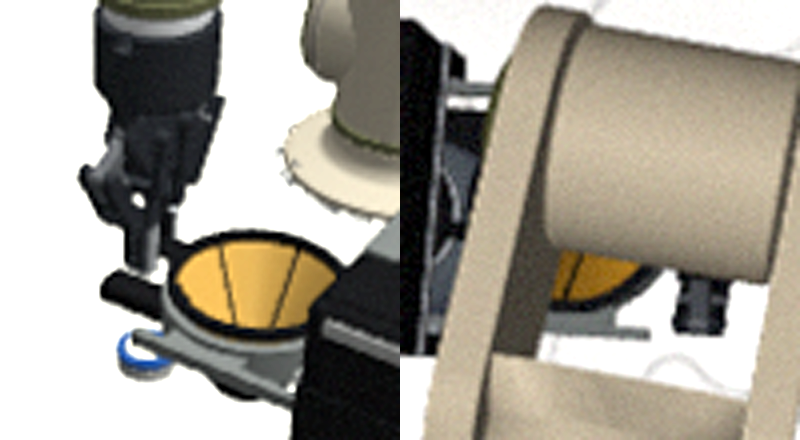

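Emit:
jog_arm --travel '[[0,0,-0.001],[0,0,0],[0,0,0]]' --dr '[[0,0,0],[0,0,0],[0,0,0]]'

```text
time_s: 9.98
position: [0.5394, 0.0343, 0.2053]
tool_rot: [[0.034, 0.999, -0.0], [0.999, -0.034, 0.0], [0.0, -0.0, -1.0]]
ft_force: [0.7, 0.6, -0.9]
grip_width: 0.016
```

```bash
python3 -c "
from h import *
s=observe();print(s['position'],s['ft_force'],s['wrist_torque'])"
```

```text
[0.53941739 0.03432804 0.20525869] [ 0.66530331  0.55796398 -0.86313397] [-0.09245512 -0.03121067  0.01367888]
```

Emit:
jog_arm --travel '[[0,0,-0.001],[0,0,0],[0,0,0]]' --dr '[[0,0,0],[0,0,0],[0,0,0]]'

```text
time_s: 10.23
position: [0.5395, 0.0342, 0.2043]
tool_rot: [[0.034, 0.999, 0.0], [0.999, -0.034, -0.0], [-0.0, 0.0, -1.0]]
ft_force: [0.2, 0.7, -0.8]
grip_width: 0.0159
```

```bash
python3 show.py 9
```

```text
10.2333 [0.53949599 0.0342203  0.20434523] 0.015895946245904007 [ 0.16  0.69 -0.82] [-0.12  0.01 -0.06]
```

View pics/v9.png

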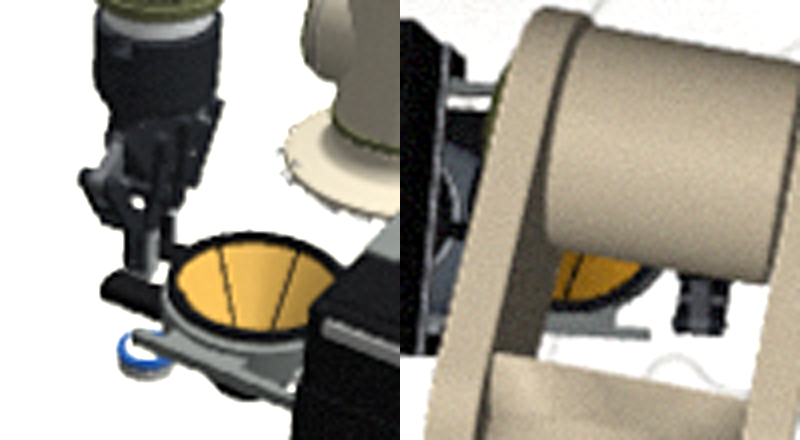

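Run:
```python
from m import *
A=np.radians(np.arange(100,270,4))
for t in '56789':
    S=load('scene'+t);z={'5':.2274,'6':.2133,'7':.2092,'8':.2063,'9':.2043}[t]
    q=proj(S,[.5435,.110,.214+.009+(z-.2045)])
    P=radial(S,q,21,10.,.6,1.25,-1,A,S['color'][...,0].astype(np.float32))
    # leftmost and overall mean offset
    print(t,z,q, P[:,1].mean()-q[1],P[:,0].mean()-q[0])
```

```text
5 0.2274 [303.20690318 171.51722064] 0.16841778805127205 -12.846399030124019
6 0.2133 [302.79144256 176.30860883] 0.11311358123731452 -12.700561207764338
7 0.2092 [302.67213002 177.68460611] 0.1191963784821155 -12.739421276182725
8 0.2063 [302.58813915 178.65324871] 0.1722212567130157 -12.652744859655684
9 0.2043 [302.53040678 179.31905955] 0.0600450669964232 -12.669475382551866
```

Emit:
jog_arm --travel '[[0,0,-0.001],[0,0,0],[0,0,0]]' --dr '[[0,0,0],[0,0,0],[0,0,0]]'

```text
time_s: 10.58
position: [0.5395, 0.0341, 0.2034]
tool_rot: [[0.034, 0.999, 0.0], [0.999, -0.034, -0.0], [-0.0, 0.0, -1.0]]
ft_force: [0.7, -3.0, 0.8]
grip_width: 0.0162
```

Emit:
jog_arm --travel '[[0,0,-0.001],[0,0,0],[0,0,0]]' --dr '[[0,0,0],[0,0,0],[0,0,0]]'

```text
time_s: 10.83
position: [0.5396, 0.0342, 0.2024]
tool_rot: [[0.034, 0.999, 0.0], [0.999, -0.034, -0.0], [-0.0, 0.0, -1.0]]
ft_force: [0.7, -2.7, 2.8]
grip_width: 0.0159
```

```bash
python3 show.py 10;  python3 - <<'E'
from m import *
A=np.radians(np.arange(100,270,4))
S=load('scene10');z=.2023
q=proj(S,[.5435,.110,.214+.009+(z-.2045)])
P=radial(S,q,21,10.,.6,1.25,-1,A,S['color'][...,0].astype(np.float32))
print(P[:,1].mean()-q[1],P[:,0].mean()-q[0])
E
```

```text
10.8333 [0.53958919 0.03423393 0.20239707] 0.01592022435244312 [ 0.71 -2.71  2.83] [-0.29 -0.07 -0.04]
-0.0014851377361253526 -12.61974233570811
```

View pics/v10.png

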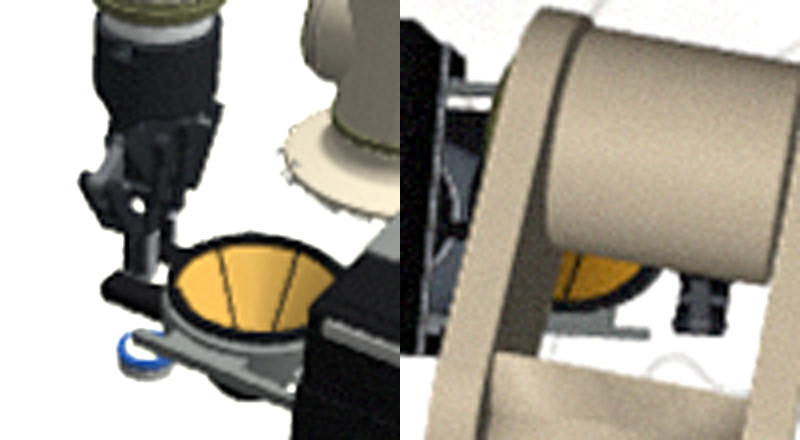

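Emit:
jog_arm --travel '[[0,-0.001,0],[0,-0.0005,0],[0,0,0],[0,0,0]]' --dr '[[0,0,0],[0,0,0],[0,0,0],[0,0,0]]'

```text
time_s: 11.27
position: [0.5395, 0.0332, 0.2023]
tool_rot: [[0.034, 0.999, 0.0], [0.999, -0.034, 0.001], [0.001, 0.0, -1.0]]
ft_force: [1.7, 3.0, 1.5]
grip_width: 0.016
```

Emit:
jog_arm --travel '[[0,0.0006,0],[0,0,-0.0008],[0,0,0],[0,0,0]]' --dr '[[0,0,0],[0,0,0],[0,0,0],[0,0,0]]'

```text
time_s: 11.6
position: [0.5396, 0.0334, 0.2017]
tool_rot: [[0.034, 0.999, 0.0], [0.999, -0.034, -0.0], [-0.0, 0.0, -1.0]]
ft_force: [1.8, 1.1, 2.6]
grip_width: 0.0162
```

Emit:
jog_arm --travel '[[0.0006,0,0],[0,0,-0.0004],[0,0,0]]' --dr '[[0,0,0],[0,0,0],[0,0,0]]'

```text
time_s: 11.85
position: [0.54, 0.0333, 0.2013]
tool_rot: [[0.034, 0.999, 0.0], [0.999, -0.034, -0.0], [-0.0, 0.0, -1.0]]
ft_force: [0.3, -0.4, 4.4]
grip_width: 0.0158
```

Emit:
jog_arm --travel '[[0,0,0],[0,0,0],[0,0,0],[0,0,0],[0,0,0],[0,0,0]]' --dr '[[0,0,0],[0,0,0],[0,0,0],[0,0,0],[0,0,0],[0,0,0]]' --jaw 0.034

```text
time_s: 12.35
position: [0.54, 0.0334, 0.201]
tool_rot: [[0.034, 0.999, -0.0], [0.999, -0.034, -0.0], [-0.0, -0.0, -1.0]]
ft_force: [0.3, -0.4, 0.0]
grip_width: 0.0345
```

```bash
python3 show.py 11
```

```text
12.35 [0.53998571 0.03340412 0.20100621] 0.03445233053157248 [ 0.32 -0.35  0.04] [-0.01  0.01 -0.  ]
```

View pics/v11.png

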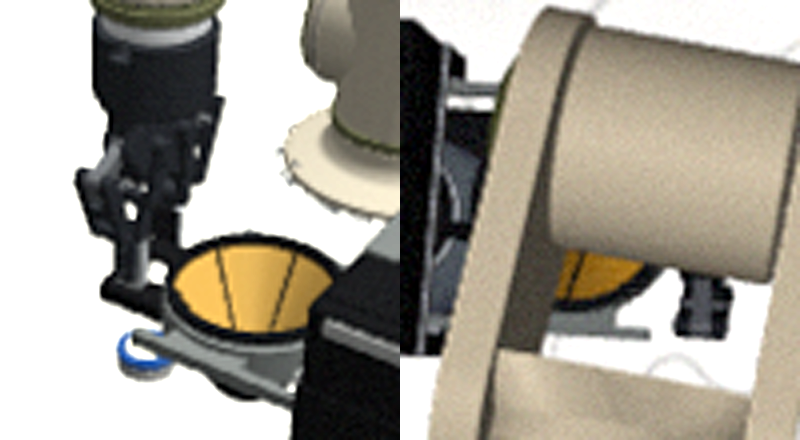

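Emit:
jog_arm --travel '[[0,0,0.006],[0,0,0.012],[0,0,0.014],[0,0,0.014],[0,-0.007,0.003],[0,-0.008,0],[0,0,0],[0,0,0]]' --dr '[[0,0,0],[0,0,0],[0,0,0],[0,0,0],[0,0,0],[0,0,0],[0,0,0],[0,0,0]]'

```text
time_s: 13.12
position: [0.5397, 0.0178, 0.2492]
tool_rot: [[0.035, 0.999, -0.002], [0.999, -0.035, 0.0], [0.0, -0.002, -1.0]]
ft_force: [-0.7, 0.0, -0.4]
grip_width: 0.0337
```

Emit:
jog_arm --travel '[[0,0,0],[0,0,0],[0,0,0],[0,0,0]]' --dr '[[0,0,0],[0,0,0],[0,0,0],[0,0,0]]' --jaw 0.0 --newtons 30

```text
time_s: 13.45
position: [0.54, 0.0186, 0.2499]
tool_rot: [[0.034, 0.999, -0.0], [0.999, -0.034, 0.0], [0.0, -0.0, -1.0]]
ft_force: [-0.3, -0.1, 0.9]
grip_width: -0.0001
```

```bash
python3 show.py 12;  python3 - <<'E'
from m import *
S=load('scene12');T=load('top12')
v=cv2.resize(S['color'][120:220,250:340,::-1],None,fx=6,fy=6,interpolation=cv2.INTER_CUBIC);v=np.clip(v*1.8,0,255).astype(np.uint8)
A=np.radians(np.arange(0,360,4));R=np.radians(np.arange(100,270,4))
P=radial(S,(303,180),21,10.,.6,1.25,-1,R,S['color'][...,0].astype(np.float32))
q=proj(S,[.5435,.110,.223]);print(P[:,1].mean()-q[1],P[:,0].mean()-q[0], 'scene10 ref, home offset from q')
cv2.imwrite('pics/z12.png',v)
E
```

```text
13.45 [0.54000409 0.01856873 0.24992875] -0.00012654602925801897 [-0.3  -0.05  0.9 ] [ 0.04 -0.    0.01]
0.8044776515594947 -12.818460569327442 scene10 ref, home offset from q
```

View pics/z12.png

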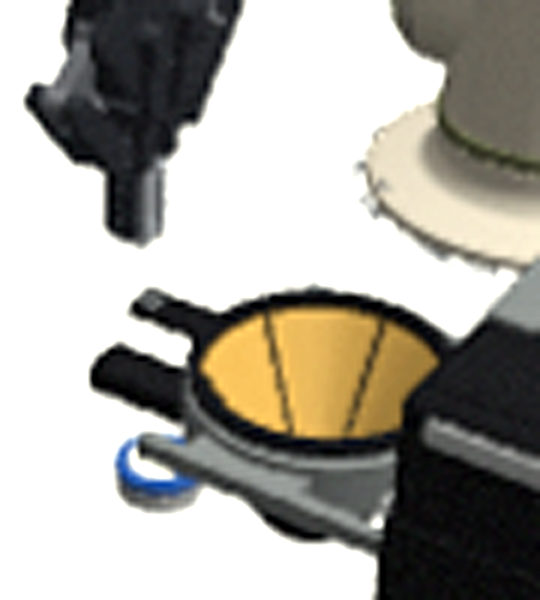

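Run:
```python
from m import *
S=load('scene12');T=load('top12')
for uv in((132/6+250,305/6+120),(150/6+250,290/6+120)): print('tab end corners',onz(S,uv,.223))
print('handle end', onz(S,(92/6+250,378/6+120),.178),onz(S,(120/6+250,345/6+120),.186))
v=cv2.resize(T['color'][140:250,150:270,::-1],None,fx=5,fy=5,interpolation=cv2.INTER_CUBIC);v=np.clip(v*1.8,0,255).astype(np.uint8);cv2.imwrite('pics/zt12.png',v)
```

```text
tab end corners [0.55324875 0.0281554  0.223     ]
tab end corners [0.53940027 0.0285896  0.223     ]
handle end [0.55432682 0.0092884  0.178     ] [0.53606147 0.01216161 0.186     ]
```

View pics/zt12.png

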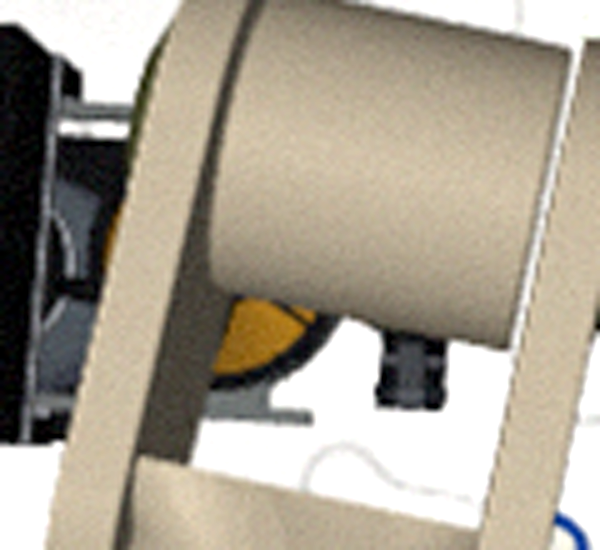

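Run:
```python
from m import *
S=load('scene12')
v=cv2.resize(S['color'][120:220,250:340,::-1],None,fx=6,fy=6,interpolation=cv2.INTER_CUBIC);v=np.clip(v*1.8,0,255).astype(np.uint8)
for X,c in (((.54,.0334,.223),(0,0,255)),((.54,.0186,.2499),(255,0,255)),((.54,.0184,.223),(0,255,0)),((.54,.0284,.223),(255,255,0))):
    q=proj(S,X);cv2.circle(v,tuple(int(k) for k in((q-[250,120])*6+3)),3,c,-1)
cv2.imwrite('pics/z13.png',v)
```

```text
(no output)
```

View pics/z13.png

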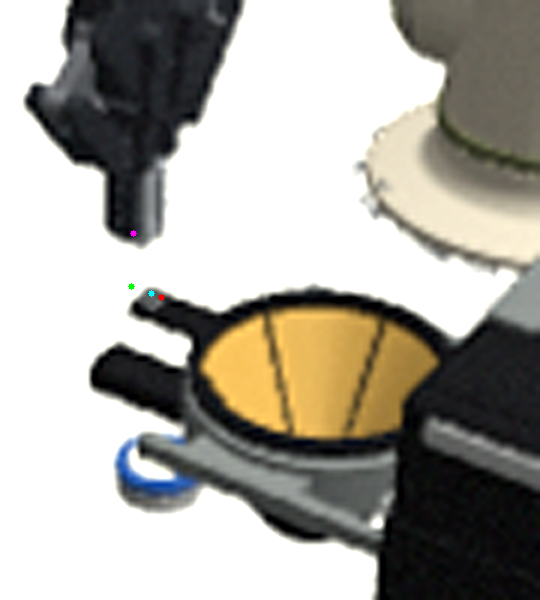

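Emit:
jog_arm --travel '[[0,0.0035,-0.008],[0,0,-0.008],[0,0,-0.004],[0,0,0],[0,0,0]]' --dr '[[0,0,0],[0,0,0],[0,0,0],[0,0,0],[0,0,0]]'

```text
time_s: 13.97
position: [0.54, 0.0219, 0.2297]
tool_rot: [[0.034, 0.999, -0.001], [0.999, -0.034, 0.0], [0.0, -0.001, -1.0]]
ft_force: [-0.2, 0.2, 0.4]
grip_width: 0.0001
```

```bash
cat > rock.py <<'E'
import sys
from m import *
t=sys.argv[1]
s=observe();print(s['time_s'],s['position'],np.round(s['ft_force'],2),np.round(s['wrist_torque'],2))
S=grab('scene','r'+t)
v=cv2.resize(S['color'][120:220,250:340,::-1],None,fx=6,fy=6,interpolation=cv2.INTER_CUBIC);v=np.clip(v*1.8,0,255).astype(np.uint8);cv2.imwrite(f'pics/r{t}.png',v)
E
python3 rock.py 1
```

```text
13.9667 [0.53995294 0.02193139 0.22973121] [-0.15  0.22  0.44] [ 0.03  0.   -0.  ]
```

View pics/r1.png

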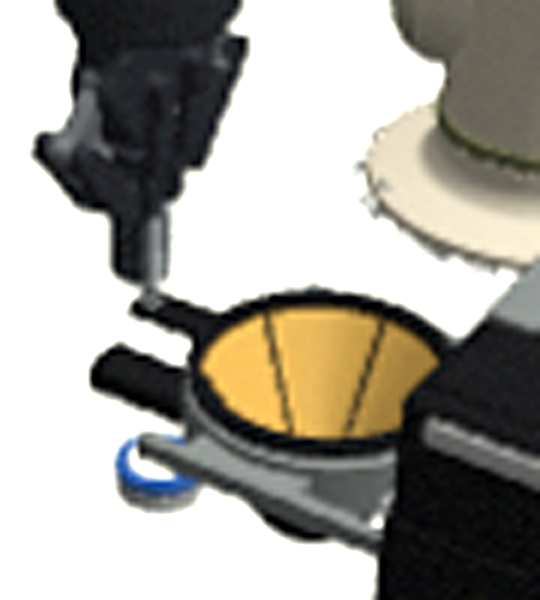

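Emit:
jog_arm --travel '[[0,0.003,-0.004],[0,0,-0.002],[0,0,0],[0,0,0]]' --dr '[[0,0,0],[0,0,0],[0,0,0],[0,0,0]]'

```text
time_s: 14.35
position: [0.54, 0.025, 0.2241]
tool_rot: [[0.034, 0.999, -0.0], [0.999, -0.034, -0.0], [-0.0, -0.0, -1.0]]
ft_force: [0.3, -0.3, 0.8]
grip_width: 0.0003
```

```bash
python3 rock.py 2
```

```text
14.35 [0.5400116  0.02495225 0.22405542] [ 0.31 -0.33  0.75] [0.01 0.03 0.04]
```

Emit:
jog_arm --travel '[[0,0,-0.001],[0,0,-0.001],[0,0,0],[0,0,0]]' --dr '[[0,0,0],[0,0,0],[0,0,0],[0,0,0]]'

```text
time_s: 14.73
position: [0.54, 0.0249, 0.2221]
tool_rot: [[0.034, 0.999, -0.0], [0.999, -0.034, 0.0], [0.0, -0.0, -1.0]]
ft_force: [-1.1, -0.1, 0.4]
grip_width: 0.0003
```

```bash
python3 rock.py 3
```

```text
14.7333 [0.54004307 0.02488838 0.22209728] [-1.05 -0.07  0.4 ] [-0.02  0.01  0.03]
```

View pics/r3.png

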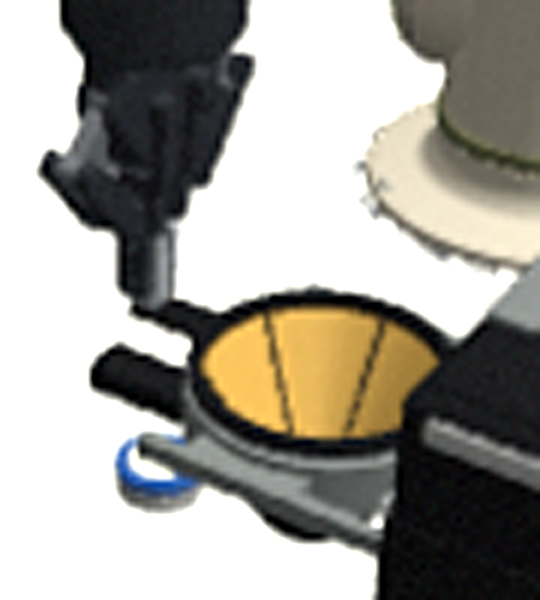

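Fingertip is just at the tab top; no tilt yet. Pressing on in 1 mm increments.

Emit:
jog_arm --travel '[[0,0,-0.001],[0,0,0],[0,0,0]]' --dr '[[0,0,0],[0,0,0],[0,0,0]]'

```text
time_s: 15.03
position: [0.5401, 0.0249, 0.2211]
tool_rot: [[0.034, 0.999, 0.0], [0.999, -0.034, 0.0], [0.0, 0.0, -1.0]]
ft_force: [-0.2, -0.1, -0.1]
grip_width: -0.0
```

```bash
python3 rock.py 4
```

```text
15.0333 [0.54006776 0.02491543 0.22114493] [-0.24 -0.05 -0.15] [0.03 0.   0.01]
```

Emit:
jog_arm --travel '[[0,0,-0.001],[0,0,0],[0,0,0]]' --dr '[[0,0,0],[0,0,0],[0,0,0]]'

```text
time_s: 15.33
position: [0.54, 0.0249, 0.2201]
tool_rot: [[0.034, 0.999, -0.0], [0.999, -0.034, 0.0], [0.0, -0.0, -1.0]]
ft_force: [-0.1, 0.1, 1.7]
grip_width: 0.0001
```

```bash
python3 rock.py 5
python3 - <<'E'
import cv2,numpy as np
cv2.imwrite('pics/r45.png',np.hstack([cv2.resize(cv2.imread(f'pics/r{k}.png')[100:500,60:540],None,fx=.82,fy=.82) for k in(4,5)]))
E
```

```text
15.3333 [0.5400295  0.0249257  0.22007465] [-0.09  0.09  1.73] [ 0.02 -0.03  0.01]
```

View pics/r45.png

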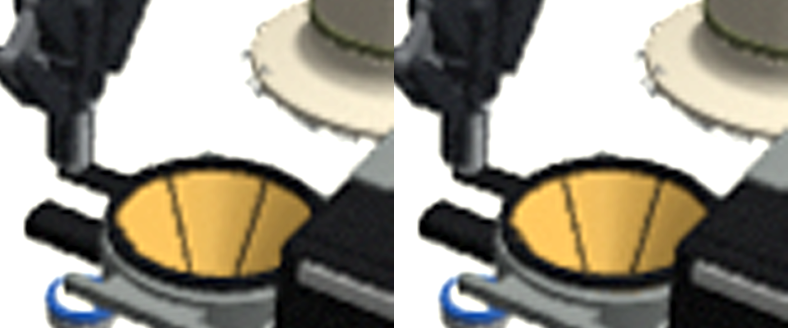

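```bash
cat > diff.py <<'E'
import sys
from m import *
def edges(t):
    S=load(t);g=S['color'][...,0].astype(np.float32)
    return radial(S,(301,180.5),21,10.,.5,1.4,-1,np.radians([-110,-90,-75,-60,-45,-30,180,160,200]),g)
a=edges('scene12')
for t in sys.argv[1:]: print(t,np.round(edges(t)-a,1)[:,1])
E
python3 diff.py r1 r2 r3 r4 r5
```

```text
r1 [0. 0. 0. 0. 0. 0. 0. 0. 0.]
r2 [0.  0.3 0.  0.  0.  0.  0.  0.  0. ]
r3 [0.  0.3 0.  0.  0.  0.  0.  0.  0. ]
r4 [ 0.3  0.3  0.8  0.   0.  -0.2  0.   0.   0. ]
r5 [ 1.   0.3  0.  -0.4 -0.2 -0.3  0.   0.   0. ]
```

Emit:
jog_arm --travel '[[0,0,-0.001],[0,0,0],[0,0,0]]' --dr '[[0,0,0],[0,0,0],[0,0,0]]'

```text
time_s: 15.63
position: [0.5401, 0.0249, 0.2192]
tool_rot: [[0.034, 0.999, 0.0], [0.999, -0.034, -0.0], [-0.0, 0.0, -1.0]]
ft_force: [0.3, -0.3, 1.9]
grip_width: 0.0001
```

```bash
python3 rock.py 6; python3 diff.py r6
```

```text
15.6333 [0.54009897 0.02487607 0.21917599] [ 0.28 -0.34  1.9 ] [ 0.02 -0.   -0.06]
r6 [ 1.   0.3  0.  -0.4 -0.4 -0.6  0.  -0.2  0. ]
```

View pics/r6.png

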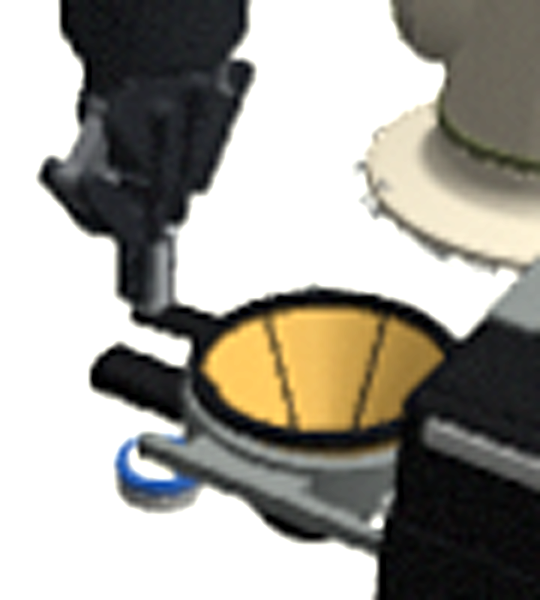

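Emit:
jog_arm --travel '[[0,0,-0.001],[0,0,-0.0006],[0,0,0],[0,0,0]]' --dr '[[0,0,0],[0,0,0],[0,0,0],[0,0,0]]'

```text
time_s: 16.02
position: [0.5401, 0.0248, 0.2175]
tool_rot: [[0.034, 0.999, -0.0], [0.999, -0.034, -0.0], [-0.0, 0.0, -1.0]]
ft_force: [-0.1, -1.3, 2.0]
grip_width: 0.0001
```

```bash
python3 rock.py 7; python3 diff.py r7
```

```text
16.0167 [0.54006314 0.02477707 0.21752803] [-0.05 -1.27  2.04] [-0.18 -0.06 -0.08]
r7 [ 0.   0.3  0.  -1.3 -1.1 -1.   0.  -0.2  0. ]
```

View pics/r7.png

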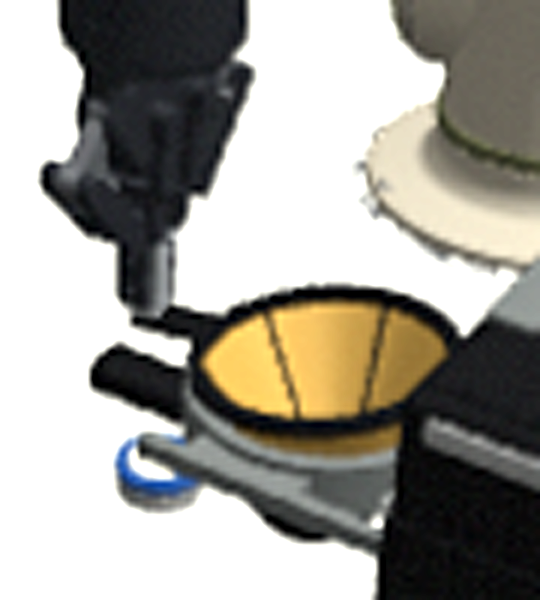

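Emit:
jog_arm --travel '[[0,0,0.004],[0,0,0.008],[0,0,0.01],[0,0,0.01],[0,0,0],[0,0,0],[0,0,0],[0,0,0]]' --dr '[[0,0,0],[0,0,0],[0,0,0],[0,0,0],[0,0,0],[0,0,0],[0,0,0],[0,0,0]]'

```text
time_s: 16.73
position: [0.5398, 0.025, 0.249]
tool_rot: [[0.034, 0.999, -0.001], [0.999, -0.034, 0.0], [0.0, -0.001, -1.0]]
ft_force: [0.1, 0.4, -0.0]
grip_width: -0.0002
```

```bash
python3 rock.py 8; python3 diff.py r8
```

```text
16.7333 [0.53979658 0.02498647 0.24896108] [ 0.12  0.42 -0.01] [-0.02  0.01  0.04]
r8 [0.  0.3 0.8 0.  0.  0.1 0.  0.  0. ]
```

View pics/r8.png

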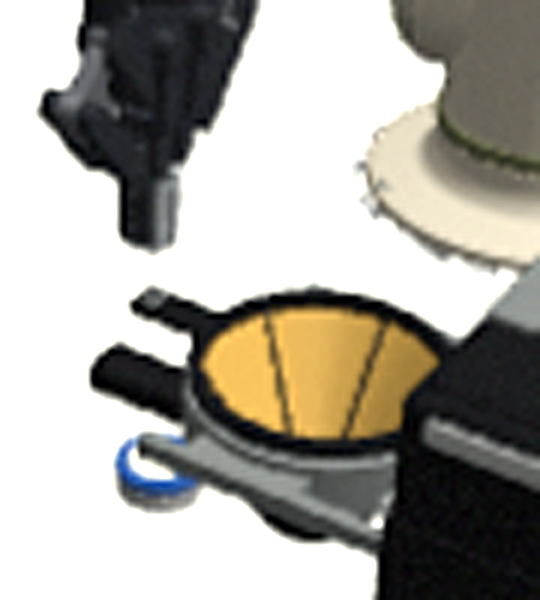

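Emit:
jog_arm --travel '[[0,-0.012,0],[0,-0.02,0],[0,-0.02,0],[0,-0.008,-0.01],[0,0,-0.02],[0,0,-0.02],[0,0,-0.02],[0,0,-0.0065],[0,0,0],[0,0,0]]' --dr '[[0,0,0],[0,0,0],[0,0,0],[0,0,0],[0,0,0],[0,0,0],[0,0,0],[0,0,0],[0,0,0],[0,0,0]]'

```text
time_s: 17.62
position: [0.5403, -0.0355, 0.1736]
tool_rot: [[0.034, 0.999, 0.0], [0.999, -0.034, -0.0], [-0.0, 0.0, -1.0]]
ft_force: [0.3, 0.1, -0.8]
grip_width: 0.0002
```

```bash
cat > push.py <<'E'
import sys
from m import *
t=sys.argv[1]
s=observe();print(s['time_s'],s['position'],np.round(s['ft_force'],2))
S=grab('scene','p'+t);T=grab('top','pt'+t)
v=cv2.resize(S['color'][120:220,240:340,::-1],None,fx=4,fy=4,interpolation=cv2.INTER_CUBIC)
w=cv2.resize(T['color'][140:240,150:250,::-1],None,fx=4,fy=4,interpolation=cv2.INTER_CUBIC)
v=np.hstack([v,w]);v=np.clip(v*1.8,0,255).astype(np.uint8);cv2.imwrite(f'pics/p{t}.png',v)
E
python3 push.py 1
```

```text
17.6167 [ 0.54032275 -0.03553807  0.1735747 ] [ 0.28  0.1  -0.77]
```

View pics/p1.png

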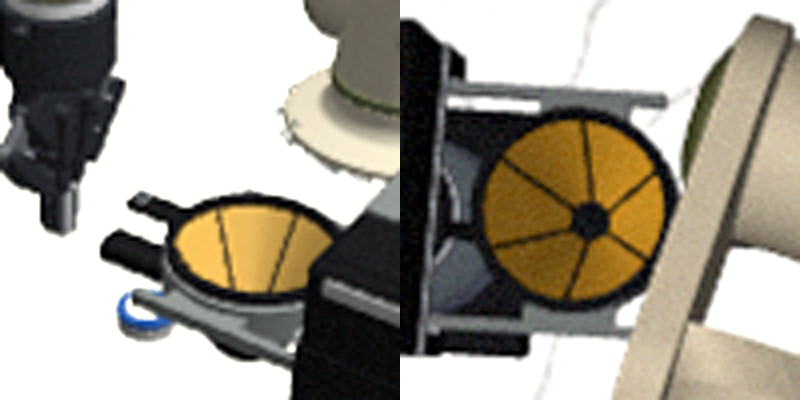

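Emit:
jog_arm --travel '[[-0.001,0.008,0],[0,0.008,0],[0,0.004,0],[0,0.002,0],[0,0.002,0],[0,0.002,0],[0,0.002,0],[0,0.002,0],[0,0,0]]' --dr '[[0,0,0],[0,0,0],[0,0,0],[0,0,0],[0,0,0],[0,0,0],[0,0,0],[0,0,0],[0,0,0]]'

```text
time_s: 18.47
position: [0.5392, -0.005, 0.1731]
tool_rot: [[0.034, 0.999, 0.0], [0.999, -0.034, -0.0], [-0.0, 0.0, -1.0]]
ft_force: [-0.1, -0.2, 0.4]
grip_width: 0.0
```

```bash
python3 push.py 2
```

```text
18.4667 [ 0.53917458 -0.00504303  0.17307069] [-0.14 -0.18  0.45]
```

View pics/p2.png

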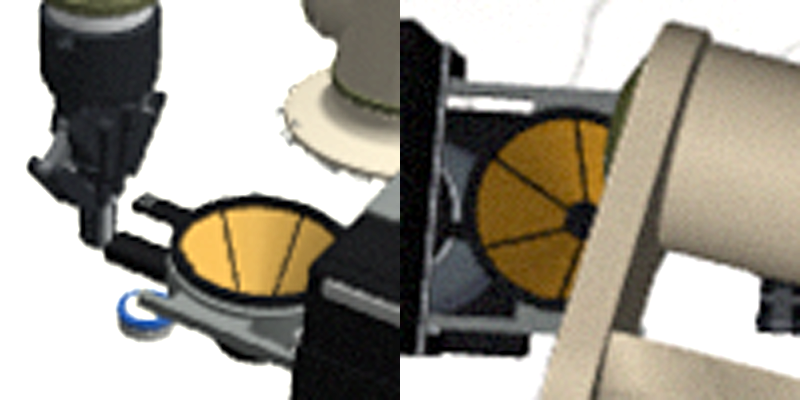

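Emit:
jog_arm --travel '[[0,0.002,0],[0,0.003,0],[0,0.004,0],[0.0002,0.004,0],[0.0002,0.004,0],[0.0002,0.004,0],[0.0002,0.004,0],[0.0002,0.004,0],[0.0002,0.004,0],[0.0002,0.004,0],[0,0.004,0],[0.0002,0.004,0],[0.0002,0.004,0],[0.0002,0.004,0],[0.0002,0.004,0],[0.0002,0.003,0],[0,0.002,0],[0,0.001,0],[0,0,0]]' --dr '[[0,0,0],[0,0,0],[0,0,0],[0,0,0],[0,0,0],[0,0,0],[0,0,0],[0,0,0],[0,0,0],[0,0,0],[0,0,0],[0,0,0],[0,0,0],[0,0,0],[0,0,0],[0,0,0],[0,0,0],[0,0,0],[0,0,0]]'

```text
time_s: 20.15
position: [0.5415, 0.0583, 0.173]
tool_rot: [[0.034, 0.999, 0.0], [0.999, -0.034, 0.001], [0.001, 0.0, -1.0]]
ft_force: [0.7, 0.6, 0.1]
grip_width: -0.0001
```

```bash
python3 push.py 3
```

```text
20.15 [0.54148961 0.05829559 0.17298123] [0.72 0.57 0.06]
```

View pics/p3.png

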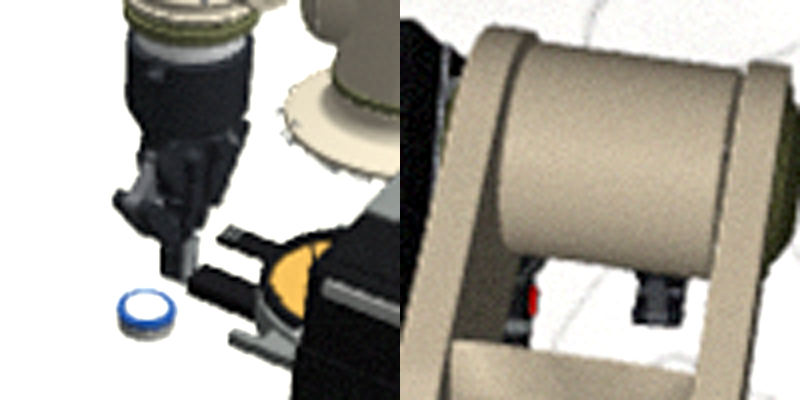

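Emit:
jog_arm --travel '[[0,0.002,0],[0,0.003,0],[0.0002,0.004,0],[0.0002,0.004,0],[0.0002,0.004,0],[0.0002,0.004,0],[0.0002,0.004,0],[0.0002,0.004,0],[0,0.004,0],[0,0.004,0],[0.0002,0.004,0],[0.0002,0.004,0],[0,0.003,0],[0,0.002,0],[0,0.001,0],[0,0,0]]' --dr '[[0,0,0],[0,0,0],[0,0,0],[0,0,0],[0,0,0],[0,0,0],[0,0,0],[0,0,0],[0,0,0],[0,0,0],[0,0,0],[0,0,0],[0,0,0],[0,0,0],[0,0,0],[0,0,0]]'

```text
time_s: 21.58
position: [0.543, 0.1093, 0.173]
tool_rot: [[0.034, 0.999, -0.0], [0.999, -0.034, 0.001], [0.001, -0.0, -1.0]]
ft_force: [0.4, 0.1, 0.4]
grip_width: -0.0002
```

```bash
python3 push.py 4
```

```text
21.5833 [0.54295109 0.10928047 0.17300804] [0.36 0.11 0.4 ]
```

View pics/p4.png

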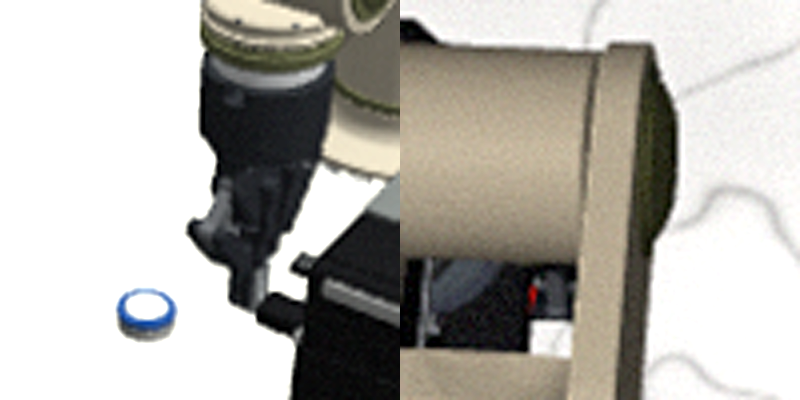

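Emit:
jog_arm --travel '[[0,0.002,0],[0,0.002,0],[0.0002,0.002,0],[0,0.002,0],[0,0.002,0],[0,0.001,0],[0,0,0]]' --dr '[[0,0,0],[0,0,0],[0,0,0],[0,0,0],[0,0,0],[0,0,0],[0,0,0]]'

```text
time_s: 22.27
position: [0.5432, 0.1203, 0.173]
tool_rot: [[0.034, 0.999, -0.0], [0.999, -0.034, 0.0], [0.0, -0.0, -1.0]]
ft_force: [-0.5, -0.6, -0.4]
grip_width: -0.0
```

Emit:
jog_arm --travel '[[0,0.001,0],[0,0.001,0],[0,0.001,0]]' --dr '[[0,0,0],[0,0,0],[0,0,0]]'

```text
time_s: 22.52
position: [0.5433, 0.1229, 0.173]
tool_rot: [[0.034, 0.999, 0.0], [0.999, -0.034, -0.0], [-0.0, 0.0, -1.0]]
ft_force: [1.3, -2.5, -1.1]
grip_width: -0.0002
```

Emit:
jog_arm --travel '[[0,0.001,0],[0,0.001,0],[0,0.001,0]]' --dr '[[0,0,0],[0,0,0],[0,0,0]]'

```text
time_s: 22.77
position: [0.5433, 0.1237, 0.173]
tool_rot: [[0.035, 0.999, -0.0], [0.999, -0.035, -0.005], [-0.005, -0.0, -1.0]]
ft_force: [-1.1, -18.6, -0.5]
grip_width: 0.0001
```

Emit:
jog_arm --travel '[[0,0.001,0],[0,0.001,0],[0,0.001,0]]' --dr '[[0,0,0],[0,0,0],[0,0,0]]'

```text
time_s: 23.02
position: [0.5434, 0.1238, 0.1731]
tool_rot: [[0.036, 0.999, -0.001], [0.999, -0.036, -0.011], [-0.011, -0.001, -1.0]]
ft_force: [-1.8, -33.1, 0.8]
grip_width: -0.0001
```

```bash
python3 push.py 5
```

```text
23.0167 [0.54336512 0.12379381 0.17307006] [ -1.77 -33.09   0.8 ]
```

View pics/p5.png

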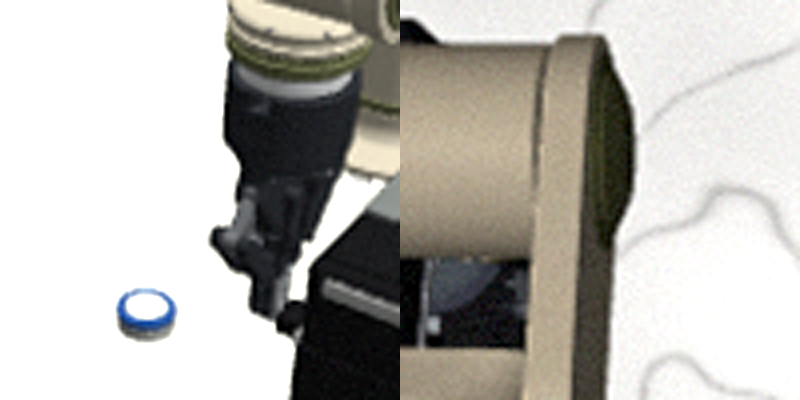

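Emit:
jog_arm --travel '[[0,-0.003,0],[0,-0.003,0],[0,-0.006,0],[0,-0.015,0],[0,-0.02,0],[0,-0.02,0],[0,-0.02,0],[0,-0.02,0],[0,-0.02,0],[0,-0.02,0],[0,-0.02,0],[0,0,0]]' --dr '[[0,0,0],[0,0,0],[0,0,0],[0,0,0],[0,0,0],[0,0,0],[0,0,0],[0,0,0],[0,0,0],[0,0,0],[0,0,0],[0,0,0]]'

```text
time_s: 24.12
position: [0.5435, -0.0406, 0.1731]
tool_rot: [[0.037, 0.999, 0.001], [0.999, -0.037, -0.0], [-0.0, 0.001, -1.0]]
ft_force: [0.4, 0.0, 0.1]
grip_width: 0.0001
```

```bash
python3 push.py 6
python3 - <<'E'
from h import *
S=load('p6')
v=cv2.resize(S['color'][130:280,270:400,::-1],None,fx=4,fy=4,interpolation=cv2.INTER_CUBIC);w=load('pt6')['color'][110:260,20:250,::-1]
w=cv2.resize(w,None,fx=4,fy=4,interpolation=cv2.INTER_CUBIC)[:,200:480]
v=np.clip(np.hstack([v,w])*2.2,0,255).astype(np.uint8);cv2.imwrite('pics/f6.png',v)
T=load('pt6');
E
```

```text
24.1167 [ 0.54351786 -0.04062386  0.17306108] [0.43 0.02 0.15]
```

View pics/f6.png

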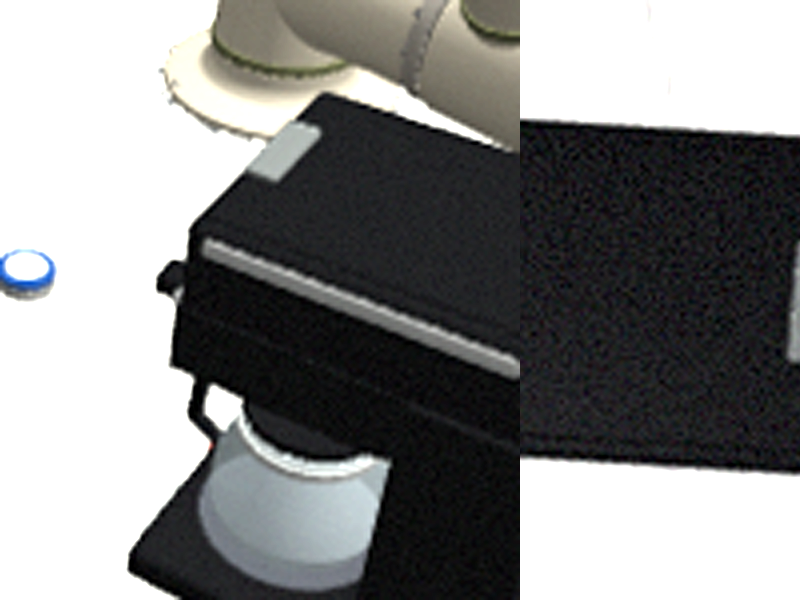

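View pics/p6.png

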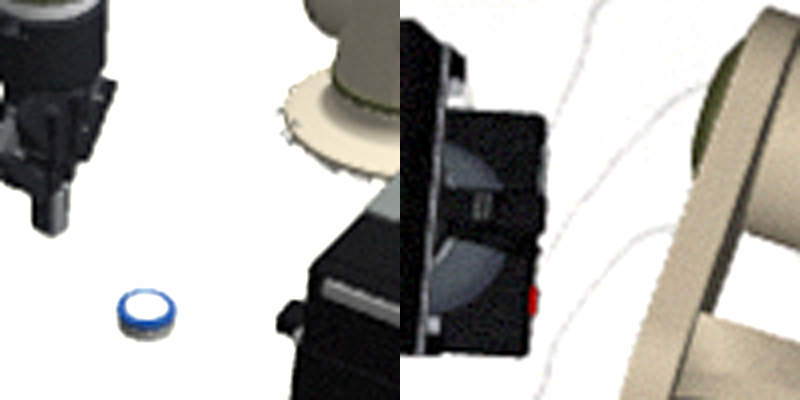

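Run:
```python
from h import *
T=load('pt6');S=load('p6')
w=cv2.resize(T['color'][150:235,150:195,::-1],None,fx=7,fy=7,interpolation=cv2.INTER_CUBIC)
v=cv2.resize(S['color'][175:220,295:350,::-1],None,fx=8,fy=8,interpolation=cv2.INTER_CUBIC)
w=np.clip(w*4.,0,255).astype(np.uint8);v=np.clip(v*4.,0,255).astype(np.uint8)
h=max(v.shape[0],w.shape[0]);o=np.zeros((h,v.shape[1]+w.shape[1],3),np.uint8);o[:v.shape[0],:v.shape[1]]=v;o[:w.shape[0],v.shape[1]:]=w
cv2.imwrite('pics/f7.png',o);print(o.shape)
print('mark',onz(T,(170,191.2),.223))
print('front steel top', onz(T,(161,151),.297),onz(T,(155,228),.297))
```

```text
(595, 755, 3)
mark [0.54212036 0.159676   0.223     ]
front steel top [0.61394891 0.16475935 0.297     ] [0.46188193 0.16865804 0.297     ]
```

View pics/f7.png

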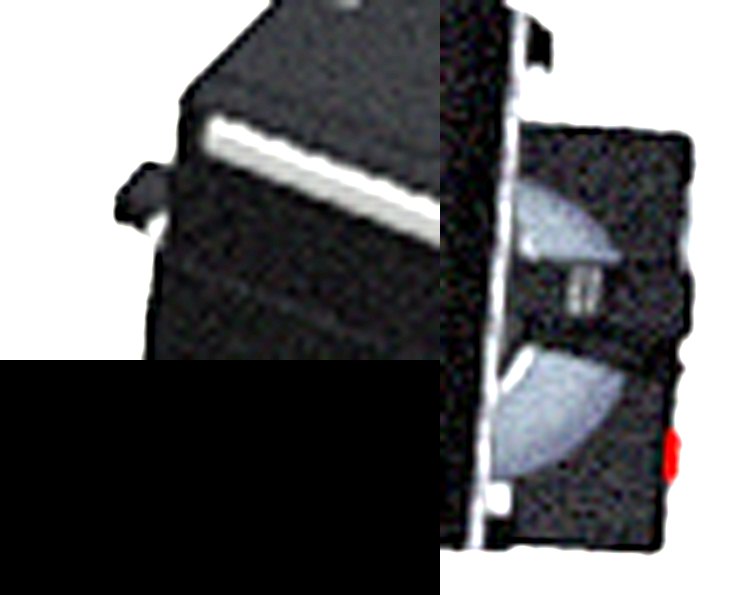

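Run:
```python
from h import *
v=np.hstack([cv2.resize(load('p6')['color'][:,:,::-1],(400,300)),cv2.resize(load('pt6')['color'][:,:,::-1],(400,300))]);cv2.imwrite('pics/end.png',v)
```

```text
(no output)
```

View pics/end.png

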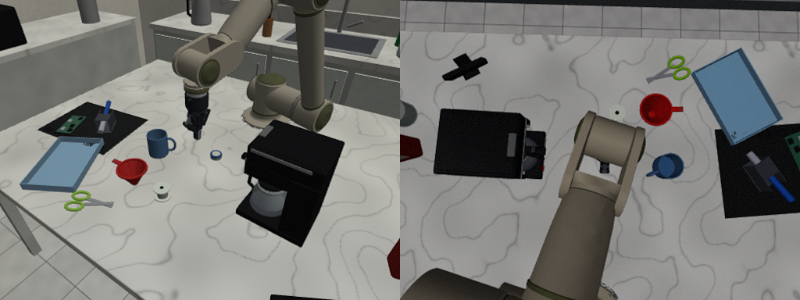

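Mug, carafe, spool and tin are standing where they were. The basket is against its stop and the arm is clear, so I'm handing in.

```bash
python3 -c "
from h import *
print(observe()['time_s']); print(close_job())"
```

```text
24.2167
the job is handed in; nothing more can be done
None
```

I moved the gold filter from the mug into the brew basket by its tab, let go, rocked it, let it fall back, and eased the basket in. I handed in at 24.2 s; no verdict is reported.

**What the checks showed**
- **Seated:** after release the filter looked level and tight on the cup, with the tab over the handle.
- **Rocked:** I pressed the tab end down about 4 mm. I judged the far rim to have lifted 1–1.4 cm from the picture and the press depth, not from an exact measurement. After I let go, the rim edge matched its seated image to within 0.1 px at most points. Two of the nine points differed by 0.3 and 0.8 px, about as noisy as before the rocking.
- **Closed:** I pushed the handle in at no more than about 50 mm/s, slowing to about 12 mm/s at the end. It met a hard stop, where the wrist force reached 33 N, and it had moved about 0.13 m. The handle end and tab positions fit a closed basket.
- **Left standing:** the mug, carafe, spool and tin stand where they were in the last pictures.

**What disagreed or could not be checked**
- The two cameras put the cup and handle 4–6 mm apart. I relied on contact forces and the cone's self-centring to finish the seating.
- The grip width read about 16 mm on the 18 mm tab; the grip held.
- With the basket closed the filter is under the brew head and only its tab can be seen, so I could not confirm its final seat directly.

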